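# Swap the stray cheese mould and set the vacuum

## Robot

A 6-joint arm with a two-finger parallel gripper is mounted at the origin on the work surface. World frame = base frame: x ahead of the robot, y to its left, z up, the work surface at z = 0. Lengths are in m, angles in rad, forces in N, time in s.
With the tool pointing down it reaches from about 0.35 to 0.85 m from the base axis. Payload 8.1 kg.
Tool frame: the origin (TCP) lies on the mounting face of the last link; the fingertips stand 186 mm ahead of it and the grasp point (between the pads) lies 167 mm ahead of it; z points along the fingers, y is the line along which they close (so a half turn about z gives the same grasp; the last joint's range is limited). The gripper opens to 93 mm and grips with 3 to 60 N. Pads are 15 mm wide; open, the fingers measure 128 mm over their backs; the gripper's body (75 mm by 188 mm) begins 65 mm behind the grasp point.
Start: joints at [-0.085, 0.13, 1.488, -0, 1.523, -0.085], TCP at [0.6, 0, 0.405] pointing down, gripper open.
Joint ranges: [-2.96, 2.96], [-0.89, 2.26], [0.02, 2.5], [-1.34, 4.48], [0, 2.73], [-2.66, 2.66]. Speed limits (rad/s): [2.39, 2.39, 2.79, 3.14, 3.14, 3.14].

## Interface

Orientations are given as a rotation vector (axis times angle).
In Python, from plant import * gives the robot as it stands. The module is installed in compiled form; this text tells all that it offers.
- The arm moves only by the tool arm_command, never from a script. Its argument "increments" is a list of rows, each a list of 6 numbers: the shift along the tool's x, y, z in units of 0.2 m (1.0 is 0.2 m), then the turn, a rotation vector about the tool's x, y, z in units of pi rad (1.0 is pi rad). A call has exactly 5 rows; each row is the pose to reach, as a shift and turn from the pose commanded when the call began, along the tool's axes at that moment, turning the shorter way round; what a row does not reach only later rows make up. A row lasts 1/8 s, in which the tool goes at most 62.5 mm and 10.7 degrees, less where a joint would pass 70% of its speed; a pose out of reach is approached as far as the arm can. A call with a number of a shift or a turn outside -1 to 1 is refused whole. A call with a gripper value outside its range is refused whole. "fingers" is the closure, from -1 (fully open) to 1 (shut), set as the call begins (left out, the last holds). The fingers move at their own pace and stop on an object; "force" is the grip in N (left out, the last holds). Time passes only in rows, so rows that repeat a pose let the fingers close, or fill a call up. It gives the time, the measured TCP pose, the force, the opening and the grip force at its end, in the units of the state.
- read_state(): the state, without advancing time (a new reading comes with each control period).
- read_camera(name): name is "scene" or "side" or "wrist"; returns a dict with "image" (400x640x3 uint8, red, green, blue), "fx", "fy", "cx", "cy" (pixels), "T" (4x4, takes a point from camera to world coordinates). Camera axes: x right, y down, z forward; pixel columns grow to the right and rows downward; lengths in m; the calibration is good to about 2 mm. A picture is of the moment at which its call begins. There is no depth.
- close_job(): hands the job in; it is judged then, once.
The state is a dict: "t": time; "q": joint angles; "dq": joint speeds; "joint_torque": joint torques, N m; "tool_pos": TCP position; "orientation": TCP orientation; "force": force on the tool from outside, world axes, zero at the start; "wrist_torque": the same for the moment, N m; "opening": finger opening in m; "gripper_force": force on a finger pad.
Only numpy, scipy, OpenCV 4.12 (cv2) and the standard library are available. Lean on these libraries where they do the work, as an engineer would, in place of code of your own. Each camera call takes 0.05 s, during which the arm holds its last target. There are 200 camera calls.

## Task

One short cheese mould has got in among the tall ones in the vacuum drain block: move it to the empty hole of the mould carrier, and put the carrier's tall mould in the hole it left, each standing fully down; keep them upright, do not drop them, and leave all the other moulds and things where they are. With the block complete, turn the regulator knob until its pointer is on the long mark, and last slide the fork lock fully home round the knob's neck.

Things in the scene. Friction and masses are not known exactly. Their poses are not given: they have to be found in the camera images.
- block: vacuum drain block, fixed: closed steel tray 206 x 178 x 46 mm, white top plate with 6 round holes of 52 mm. Origin: centre of underside, on the bench. Holes at x = -58, 0, 58 mm in two rows at y = -44 and 44 mm. Plate top at z = 46 mm, 14 mm thick, open space below it down to the tray floor at z = 6 mm, where moulds stand: a mould fully down has its origin at z = 6 mm
- carrier: mould carrier, fixed: open steel tray 260 x 92 x 46 mm with a white plate on short posts, one row of 4 round holes of 52 mm. Origin: centre of underside, on the bench. Holes at x = -87, -29, 29, 87 mm, y = 0. Plate top at z = 46 mm, 14 mm thick; moulds stand on the tray floor (origin at z = 6 mm). Three holes hold moulds, one is empty
- regulator: vacuum regulator, fixed: aluminium housing 240 x 84 x 50 mm, from x = -105 to 135 mm in its own frame; origin on the bench. Knob axis (upright) at x = 20, y = 0. A steel fork lock slides on its top along +x towards the knob. At x = 115, y = -22 mm an obstacle: a round gauge 62 mm across on a stem, 171 mm high
- knob (a joint): regulator knob angle in rad, 0 to 2.4, growing clockwise seen from above. At 0 its pointer points along the regulator's -x; at the long mark (regulator's +y side) it reads 1.57. It stays where it is left
- knob_grip (a point): on the knob's axis at the centre of its bar-shaped black grip: bar 63 mm long (from 31 mm behind the axis to 32 mm ahead at the pointer), 14 mm thick, 26 mm tall, top at z = 96 mm, underside at z = 70 mm; below it a neck 22 mm across. This point's -x points along the bar to the pointer
- knob_pointer (a point): tip of the knob's pointer, the narrower end of the bar (8 mm thick, with a white line on top towards it), 32 mm from the axis
- mark (a point): the long mark: a black rib 12 x 4 mm on the housing's top at the knob's +y side, 36 mm from the knob's axis, longer and thicker than the four fine ticks
- lock (a joint): travel of the fork lock in m: 0 fully open, 0.045 fully home (its stop), with the fork's two prongs round the knob's neck under the bar. Slides along the regulator's +x, with about 2.5 N of friction
- lock_lug (a point): centre of the top of the lock's upright lug, a steel block 14 mm (along the slide) x 20 mm (across) that rises 36 mm above the fork plate (z = 60 to 96 mm); the fork plate is 44 mm wide and 7 mm thick and reaches 78 mm ahead of the lug
- tall1: tall mould standing in the block, to be left there: white plastic cheese mould, a closed-bottomed round tube 46 mm across and 104 mm tall, filled with firm curd to 7 mm below the rim, about 0.12 kg. Origin: centre of its underside, z axis up the tube
- tall2: another tall mould like tall1 standing in the block, to be left there
- tall3: another tall mould like tall1 standing in the block, to be left there
- tall4: another tall mould like tall1 standing in the block, to be left there
- tall5: another tall mould like tall1 standing in the block, to be left there
- short_stray: the short mould that stands among the tall ones in the block, in any of its holes: white plastic cheese mould, a closed-bottomed round tube 46 mm across and 78 mm tall (a short one), filled with firm curd to 7 mm below the rim, about 0.09 kg. Origin: centre of its underside, z axis up the tube
- tall_spare: the one tall mould in the carrier, in any of its holes: white plastic cheese mould, a closed-bottomed round tube 46 mm across and 104 mm tall, filled with firm curd to 7 mm below the rim, about 0.12 kg. Origin: centre of its underside, z axis up the tube
- short_a: short mould like short_stray, standing in the carrier, to be left there
- short_b: short mould like short_stray, standing in the carrier, to be left there
- jug: bystander: open round steel beaker, 84 mm across, 100 mm tall, on the bench; origin centre of underside
- bottle: bystander: white plastic bottle, 66 mm across, 190 mm tall; origin centre of underside
- scoop: bystander: steel spoon 200 mm long lying on the bench; origin near the middle of its underside
There are look-alikes about, which are no part of the job. Leave any orange or yellow look-alike of the short_stray alone.

How it is judged:
By the outcome, as a careful person would: the job done as asked, in the order asked, and still so for the second after the job is handed in, with the robot touching nothing.
It also fails if it takes over 72 s, if anything falls off the work surface, if the arm or the gripper's body presses on something with over 40 N, if the wrist force passes 120 N, or if a joint passes its speed limit or range.

## Working session

There is one attempt and no reset: what is moved stays moved. The work goes in short steps, Python scripts to look and compute and a tool call to move; the robot and the scene stay as the last step left them, time stands still between calls to the robot, and variables do not carry over. Pictures are saved under pics/ and viewed, at most 10 in all, crops included, and the job is handed in when it is done.

Besides the shell and the picture viewer there is one more tool, called after ">>>" by a JSON object that holds its "fn" and its "kwargs". arm_command: Moves the arm, as the interface text tells. Shifts and turns lie within -1 to 1; 1 stands for 0.2 m of shift or pi rad of turn. Its arguments: {"type":"object","properties":{"increments":{"type":"array","items":{"type":"array","items":{"type":"number","minimum":-1,"maximum":1}}},"fingers":{"type":"number"},"force":{"type":"number"}},"required":["increments"]}

```bash
mkdir -p pics
cat > h.py <<'E'
from plant import *
import numpy as np, cv2
from scipy.spatial.transform import Rotation as R
def ray(c,u,v):
    d=c["T"][:3,:3]@np.array([(u-c["cx"])/c["fx"],(v-c["cy"])/c["fy"],1]); return c["T"][:3,3],d
def onz(c,u,v,z):
    o,d=ray(c,u,v); return o+d*(z-o[2])/d[2]
def proj(c,p):
    q=np.linalg.inv(c["T"])@np.append(p,1); return c["fx"]*q[0]/q[2]+c["cx"],c["fy"]*q[1]/q[2]+c["cy"]
def save(c,n): cv2.imwrite("pics/"+n+".png",c["image"][:,:,::-1])
E
python3 - <<'E'
from h import *
s=read_state();print(s)
ims=[]
for n in("scene","side","wrist"):
    c=read_camera(n);np.save(n+"0.npy",c,allow_pickle=True);save(c,n+"0");print(n,c["fx"],c["cx"],c["cy"],c["T"].round(3).tolist())
E
```

```text
{'t': 0.0, 'q': array([-8.54165083e-02,  1.31116606e-01,  1.48928325e+00, -5.32916842e-06,
        1.52297969e+00, -8.54043474e-02]), 'dq': array([-0.00043624, -0.00120114, -0.00149759,  0.00049514,  0.00109424,
       -0.00018822]), 'joint_torque': array([-1.61290725e-03, -5.59853125e+01, -4.91755986e+01,  7.67333270e-02,
        3.59135563e-02, -2.97389461e-04]), 'tool_pos': array([5.99768935e-01, 3.11999049e-05, 4.03711578e-01]), 'orientation': array([-2.22049033e+00, -2.22046391e+00,  1.81379527e-03]), 'force': array([-0.016513  , -0.1646587 , -0.25634944]), 'wrist_torque': array([0.02151493, 0.00265083, 0.02326342]), 'gripper_force': 0.0, 'opening': 0.09282667408853691}
scene 365.61419635551306 317.67659766955046 196.3897779925581 [[-0.49, 0.483, -0.726, 1.379], [0.872, 0.287, -0.397, 0.414], [0.016, -0.827, -0.561, 0.702], [0.0, 0.0, 0.0, 1.0]]
side 436.76991589148736 320.86604227098263 199.91886353723703 [[0.744, -0.379, 0.55, -0.053], [-0.668, -0.408, 0.623, -0.787], [-0.011, -0.831, -0.556, 0.769], [0.0, 0.0, 0.0, 1.0]]
wrist 299.24254517740616 317.4247130477489 201.35450913233137 [[1.0, 0.0, -0.002, 0.6], [-0.0, -0.972, -0.236, 0.065], [-0.002, 0.236, -0.972, 0.384], [0.0, 0.0, 0.0, 1.0]]
```

View pics/scene0.png

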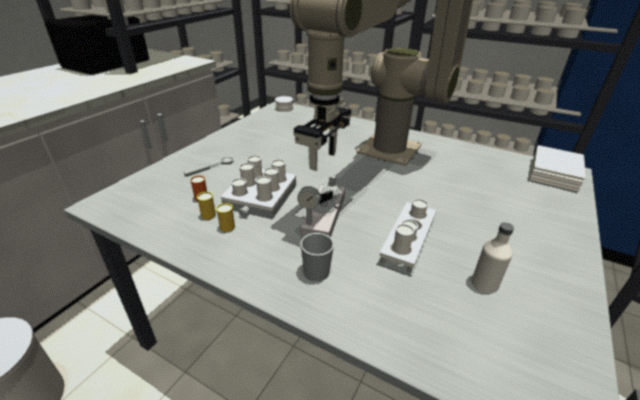

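View pics/side0.png

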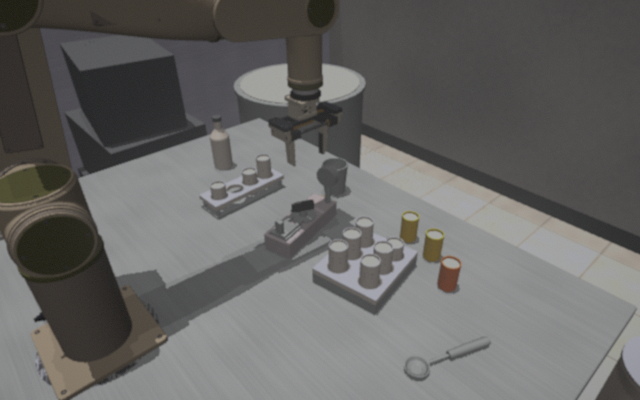

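View pics/wrist0.png

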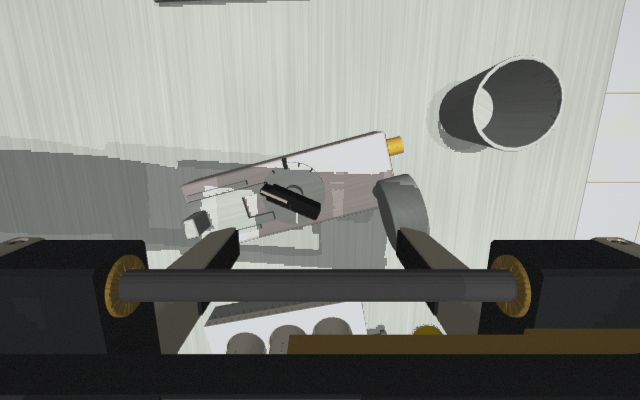

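The scene view shows the block at about (260,190), the carrier at (408,240) and the regulator at (322,210). The orange and yellow look-alikes stand outside the block at scene (199,187), (206,206) and (226,217). In the block, the mould at side (396,247) / scene (240,187) looks short. In the carrier, the tall one looks to be at side (263,165), with the empty hole at side (235,188). I'll confirm both with one enlarged crop.

Run:
```python
from h import *
s=np.load("scene0.npy",allow_pickle=True).item();d=np.load("side0.npy",allow_pickle=True).item()
def crop(c,x,y,w,h): return cv2.resize(c["image"][y:y+h,x:x+w,::-1],(400,300),interpolation=cv2.INTER_CUBIC)
a=np.vstack([np.hstack([crop(s,212,140,100,75),crop(s,370,195,100,75)]),np.hstack([crop(d,305,210,120,90),crop(d,190,145,120,90)])])
cv2.imwrite("pics/crop1.png",a)
```

```text
(no output)
```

View pics/crop1.png

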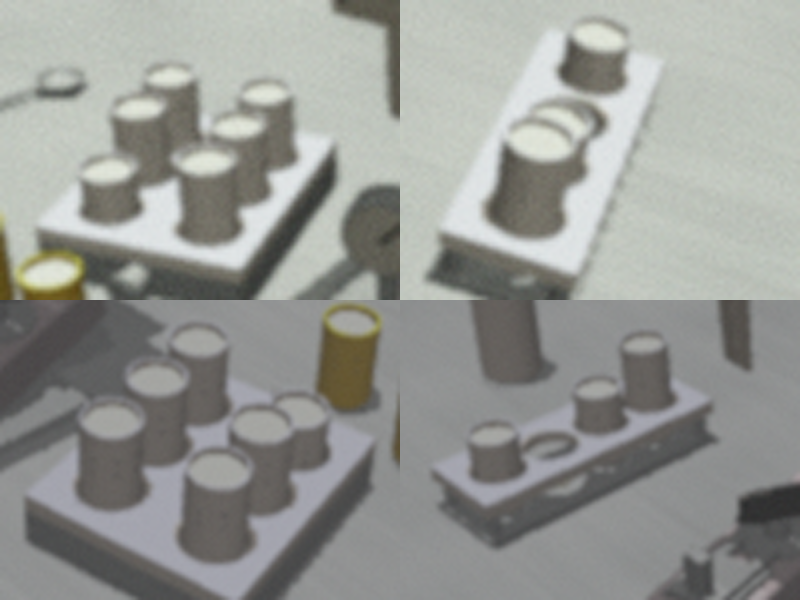

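The crop confirms it: the short mould in the block is at side (395,243) / scene (239,182). In the carrier, the tall one is at side (263,156), the empty hole at side (235,188), and there are shorts on both of the other holes. Next I'll measure the rims.

Run:
```python
from h import *
s=np.load("scene0.npy",allow_pickle=True).item();d=np.load("side0.npy",allow_pickle=True).item();w=np.load("wrist0.npy",allow_pickle=True).item()
S=lambda x,y,z,ox=212,oy=140:onz(s,x/4+ox,y/4+oy,z)[:2]
D=lambda x,y,z,ox=305,oy=210:onz(d,x*.3+ox,y*.3+oy,z)[:2]
T=.110;H=.084
bs=[S(168,77,T),S(138,107,T),S(108,170,H),S(265,93,T),S(237,126,T),S(205,160,T)]
bd=[D(217,168,T),D(262,124,T),D(301,112,H),D(111,118,T),D(156,78,T),D(198,42,T)]
print("block");print(np.c_[bs,bd].round(3))
loc=np.array([[-58,44],[0,44],[58,44],[-58,-44],[0,-44],[58,-44]])/1e3
def fit(loc,P):
    lc=loc.mean(0);pc=P.mean(0);A=(P-pc).T@(loc-lc);
    a=np.arctan2(A[1,0]-A[0,1],A[0,0]+A[1,1]);c,n=np.cos(a),np.sin(a);r=np.array([[c,-n],[n,c]]);t=pc-r@lc
    return a,t,(P-(loc@r.T+t))
m=(np.array(bs)+bd)/2
for L in (loc,loc*[1,-1]):
    a,t,e=fit(L,m);print(a,t,e.round(4).tolist())
cs=[S(200,38,H,370,195),S(140,142,T,370,195)]
cd=[D(93,135,H,190,145),D(197,90,H,190,145),D(243,42,T,190,145)]
print("carrier");print(np.round(cs,3),np.round(cd,3))
print("hole",D(149,145,.046,190,145))
# regulator wrist view
for n,u,v,z in [("tickmark",285,163,.052),("bar tail",313,212,.096),("bar ptr",268,189,.096),("lug",195,218,.096),("corner back-left",183,187,.05),("corner fr",383,133,.05)]: print(n,onz(w,u,v,z).round(4))
```

```text
block
[[ 0.529 -0.299  0.516 -0.306]
 [ 0.583 -0.288  0.573 -0.296]
 [ 0.639 -0.276  0.629 -0.287]
 [ 0.51  -0.213  0.5   -0.22 ]
 [ 0.566 -0.202  0.556 -0.21 ]
 [ 0.621 -0.193  0.61  -0.2  ]]
0.028669094148120838 [ 0.5694701 -0.2491305] [[0.0126, -0.0956], [0.0097, -0.087], [0.0081, -0.0781], [-0.0076, 0.0782], [-0.0097, 0.0875], [-0.0131, 0.095]]
0.19258600226115744 [ 0.5694701 -0.2491305] [[0.0019, 0.001], [-0.0, 0.0001], [-0.0006, -0.0003], [0.0011, 0.0004], [-0.0, 0.0004], [-0.0023, -0.0016]]
carrier
[[0.464 0.256]
 [0.635 0.263]] [[0.451 0.246]
 [0.564 0.249]
 [0.625 0.256]]
hole [0.50797632 0.2519246 ]
tickmark [0.5634 0.0282 0.052 ]
bar tail [ 0.595  -0.0158  0.096 ]
bar ptr [0.551  0.0076 0.096 ]
lug [ 0.4764 -0.0221  0.096 ]
corner back-left [0.4466 0.0007 0.05  ]
corner fr [0.6707 0.0605 0.05  ]
```

```bash
cat >> h.py <<'E'
def to(x,y,z,psi):
    """units from the present pose to grasp point x,y,z with closing line at psi (deg), tool down"""
    s=read_state();p=np.radians(psi);A=R.from_rotvec(s["orientation"])
    M=np.array([[-np.sin(p),np.cos(p),0],[np.cos(p),np.sin(p),0],[0,0,-1]]).T
    d=A.inv().apply(np.array([x,y,z+.167])-s["tool_pos"])/.2
    r=(A.inv()*R.from_matrix(M)).as_rotvec()/np.pi
    print("to",d.round(4),r.round(4),"| t %.2f"%s["t"])
def where():
    s=read_state();A=R.from_rotvec(s["orientation"]).as_matrix()
    print("grasp",(s["tool_pos"]+.167*A[:,2]).round(4),"psi %.2f"%np.degrees(np.arctan2(A[1,1],A[0,1])),"tilt",A[:2,2].round(4),"F",s["force"].round(1),"open %.4f gf %.1f t %.2f"%(s["opening"],s["gripper_force"],s["t"]))
E
python3 -c "
from h import *
s=np.load('scene0.npy',allow_pickle=True).item()
print('bottle',onz(s,488,285,0),'jug',onz(s,317,270,0))
to(.556,-.3,.233,-79)"
```

```text
bottle [ 6.00186246e-01  4.86698215e-01 -1.11022302e-16] jug [0.77384992 0.08506895 0.        ]
to [-1.5002 -0.2191  0.0197] [-4.000e-04  3.000e-04  4.389e-01] | t 0.15
```

>>> {"fn": "arm_command", "kwargs": {"increments": [[-0.2,0,0,0,0,0.058],[-0.4,0,0,0,0,0.116],[-0.6,0,0,0,0,0.174],[-0.8,0,0,0,0,0.232],[-1,0,0,0,0,0.29]], "fingers": -0.4, "force": 15}}

```text
t: 0.78
tool_pos: [0.5998, -0.2012, 0.4043]
orientation: [-2.975, -1.009, 0.001]
force: [0.5, -0.1, 0.4]
opening: 0.0651
gripper_force: 0.0
```

>>> {"fn": "arm_command", "kwargs": {"increments": [[-0.1,0.05,0,0,0,0.037],[-0.2,0.1,0,0,0,0.075],[-0.32,0.18,0,0,0,0.112],[-0.48,0.26,0,0,0,0.149],[-0.48,0.26,0,0,0,0.149]]}}

```text
t: 1.4
tool_pos: [0.5549, -0.3019, 0.4042]
orientation: [-3.128, -0.295, 0.002]
force: [0.1, 0.1, -0.3]
opening: 0.0653
gripper_force: 0.0
```

Run:
```python
from h import *
where();c=read_camera("wrist");np.save("w1.npy",c,allow_pickle=True);save(c,"w1")
for p in [(.634,-.281,.084),(.578,-.292,.11),(.616,-.197,.11)]: print(proj(c,p))
```

```text
grasp [ 0.5547 -0.3019  0.2372] psi -79.24 tilt [-0.001 -0.   ] F [ 0.1  0.1 -0.3] open 0.0653 gf 0.0 t 1.40
(np.float64(311.57578060061), np.float64(110.69866959388621))
(np.float64(311.7139709078677), np.float64(173.61293185882568))
(np.float64(213.36513443297315), np.float64(111.44009155506123))
```

View pics/w1.png

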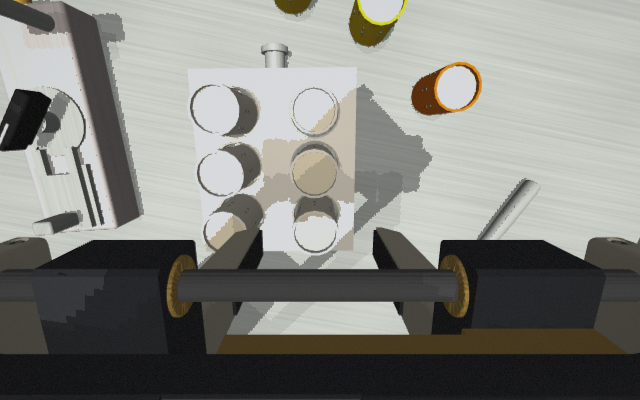

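The wrist picture shows the stray's rim centred at about (316,111). Its row neighbour is at (315,172), and the other row is at (216,109) and (221,172). The neighbours' rims show the perspective lean expected of taller moulds.

Run:
```python
from h import *
c=np.load("w1.npy",allow_pickle=True).item()
for u,v,z in [(316,111,.084),(315,172,.11),(215.5,109,.11),(221,172,.11)]: print(onz(c,u,v,z).round(4))
g=cv2.cvtColor(c["image"],cv2.COLOR_RGB2GRAY)
print(cv2.HoughCircles(cv2.medianBlur(g,3)[70:235,180:360],cv2.HOUGH_GRADIENT,1,30,param1=80,param2=18,minRadius=18,maxRadius=32))
# plate corners (z=.046)
for u,v in [(188,69),(355,66),(353,251)]: print(onz(c,u,v,.046).round(4))
# regulator features
p=onz(c,316,111,.084);to(p[0],p[1],.13,-79);to(p[0],p[1],.071,-79)
```

```text
[ 0.6345 -0.2852  0.084 ]
[ 0.58   -0.2947  0.11  ]
[ 0.6184 -0.1986  0.11  ]
[ 0.5639 -0.2095  0.11  ]
[[[133.5 101.5  23.2]
  [134.5  41.5  24.9]
  [ 34.5  38.5  24.3]
  [ 39.5 102.5  22.4]
  [ 59.5 147.5  24.1]]]
[ 0.653  -0.1447  0.046 ]
[ 0.6885 -0.3165  0.046 ]
[ 0.4848 -0.359   0.046 ]
to [ 0.4028 -0.0007  0.5363] [-0.0002  0.0002 -0.0004] | t 1.45
to [ 4.029e-01 -5.000e-04  8.313e-01] [-0.0002  0.0002 -0.0004] | t 1.45
```

>>> {"fn": "arm_command", "kwargs": {"increments": [[0.2,0,0,0,0,0],[0.403,0,0.1,0,0,0],[0.403,0,0.3,0,0,0],[0.403,0,0.5,0,0,0],[0.403,0,0.53,0,0,0]]}}

```text
t: 2.08
tool_pos: [0.6343, -0.2826, 0.2941]
orientation: [-3.122, -0.304, 0.01]
force: [0.3, -0.4, -0.4]
opening: 0.0651
gripper_force: 0.0
```

Run:
```python
from h import *
where();to(.6345,-.2850,.071,-78.6)
c=read_camera("wrist");np.save("w2.npy",c,allow_pickle=True)
for p in [(.6345,-.285,.084),(.580,-.2947,.11)]: print(proj(c,p))
```

```text
grasp [ 0.6332 -0.2819  0.1271] psi -78.88 tilt [-0.0066  0.004 ] F [ 0.3 -0.4 -0.4] open 0.0651 gf 0.0 t 2.08
to [1.000e-04 1.350e-02 2.804e-01] [-0.0017  0.0018 -0.0016] | t 2.08
(np.float64(322.76712602639304), np.float64(227.6122353799465))
(np.float64(321.32854281417724), np.float64(324.54818958796943))
```

>>> {"fn": "arm_command", "kwargs": {"increments": [[0,0.01,0.08,0,0,0],[0,0.013,0.16,0,0,0],[0,0.013,0.23,0,0,0],[0,0.013,0.28,0,0,0],[0,0.013,0.28,0,0,0]]}}

```text
t: 2.75
tool_pos: [0.6352, -0.2869, 0.2413]
orientation: [-3.126, -0.3, 0.003]
force: [0.1, -0.3, -0.3]
opening: 0.0648
gripper_force: 0.0
```

>>> {"fn": "arm_command", "kwargs": {"increments": [[0,0,0,0,0,0],[0,0,0,0,0,0],[0,0,0,0,0,0],[0,0,0,0,0,0],[0,0,0,0,0,0]], "fingers": 0.4}}

```text
t: 3.38
tool_pos: [0.6359, -0.2872, 0.2434]
orientation: [3.127, 0.301, 0.001]
force: [0.1, 0.7, 3.3]
opening: 0.0467
gripper_force: 14.8
```

Run:
```python
from h import *
where()
```

```text
grasp [ 0.6361 -0.2873  0.0764] psi -79.02 tilt [ 0.001  -0.0005] F [0.1 0.7 3.3] open 0.0467 gf 14.8 t 3.38
```

>>> {"fn": "arm_command", "kwargs": {"increments": [[0,0,-0.08,0,0,0],[0,0,-0.25,0,0,0],[0,0,-0.5,0,0,0],[0,0,-0.75,0,0,0],[0,0,-1,0,0,0]]}}

```text
t: 4.0
tool_pos: [0.6353, -0.287, 0.4453]
orientation: [3.127, 0.3, 0.0]
force: [0.8, -0.8, -0.8]
opening: 0.0466
gripper_force: 14.8
```

>>> {"fn": "arm_command", "kwargs": {"increments": [[-0.02,-0.1,0,0,0,0],[-0.06,-0.3,0,0,0,0],[-0.1,-0.53,0,0,0,0],[-0.14,-0.76,0,0,0,0],[-0.19,-1,0,0,0,0]]}}

```text
t: 4.62
tool_pos: [0.5594, -0.0968, 0.4436]
orientation: [3.127, 0.3, 0.001]
force: [0.0, 0.3, -0.3]
opening: 0.047
gripper_force: 14.8
```

>>> {"fn": "arm_command", "kwargs": {"increments": [[-0.04,-0.2,0,0,0,0],[-0.08,-0.4,0,0,0,0],[-0.12,-0.6,0,0,0,0],[-0.16,-0.8,0,0,0,0],[-0.19,-1,0,0,0,0]]}}

```text
t: 5.25
tool_pos: [0.4839, 0.0921, 0.4437]
orientation: [3.127, 0.3, 0.001]
force: [0.3, -0.7, -0.1]
opening: 0.0468
gripper_force: 14.8
```

>>> {"fn": "arm_command", "kwargs": {"increments": [[-0.04,-0.24,0,0,0,0.01],[-0.08,-0.5,0,0,0,0.02],[-0.12,-0.72,0,0,0,0.03],[-0.16,-0.84,0,0,0,0.04],[-0.17,-0.86,0,0,0,0.043]]}}

```text
t: 5.88
tool_pos: [0.4178, 0.2546, 0.4435]
orientation: [-3.14, -0.092, -0.001]
force: [0.4, 0.1, -0.3]
opening: 0.0464
gripper_force: 14.8
```

Run:
```python
from h import *
where()
c=read_camera("wrist");np.save("w3.npy",c,allow_pickle=True);save(c,"w3")
for p in [(.515,.254,.046),(.573,.257,.084),(.63,.26,.11)]: print(proj(c,p))
```

```text
grasp [0.4179 0.2546 0.2765] psi -86.64 tilt [0.0005 0.0003] F [ 0.4  0.1 -0.3] open 0.0464 gf 14.8 t 5.88
(np.float64(322.83640923160505), np.float64(101.44215584795158))
(np.float64(324.07661758230023), np.float64(39.10219672026173))
(np.float64(325.3775977567219), np.float64(-38.79836696928254))
```

View pics/w3.png

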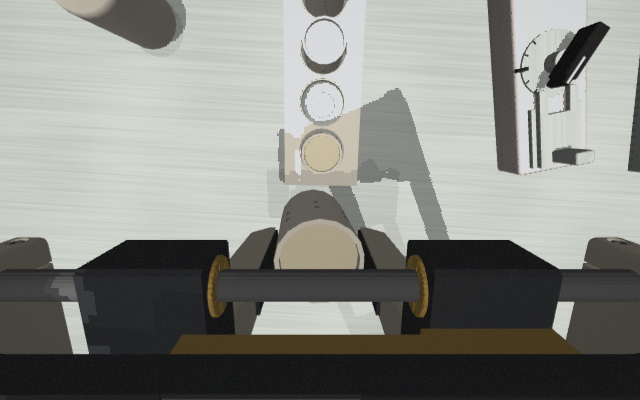

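The picture shows the empty hole at (322,102). Shorts stand at (321,151) and (324,43), the tall one is at the top (324,5), and the held mould's rim is at about (319,258).

Run:
```python
from h import *
c=np.load("w3.npy",allow_pickle=True).item()
g=cv2.medianBlur(cv2.cvtColor(c["image"],cv2.COLOR_RGB2GRAY),3)
H=cv2.HoughCircles(g[0:185,270:375],cv2.HOUGH_GRADIENT,1,30,param1=80,param2=15,minRadius=16,maxRadius=30)
print((H+[270,0,0]).round(1))
print("hole",onz(c,322,102,.046),"shortA",onz(c,321.5,151,.084),"shortB",onz(c,324,43,.084))
for r in (70,100,130,160):
    row=g[r].astype(int); print(r,[(x,row[x]) for x in range(272,375) if abs(row[x]-row[x-2])>25])
print("held rim", onz(c,319,221+43-5,.284), onz(c,276,258,.284),onz(c,362,258,.284), "radius px",.023*c["fx"]/(c["T"][2,3]-.284))
for col in (310,319,328): print([(v,int(g[v,col])) for v in range(180,275,3)])
```

```text
[[[321.5 152.5  19.4]
  [322.5 101.5  22.3]
  [324.5  41.5  22.4]]]
hole [0.51430439 0.2549638  0.046     ] shortA [0.45885256 0.25263028 0.084     ] shortB [0.56933412 0.25684606 0.084     ]
70 [(311, np.int64(162)), (312, np.int64(111)), (313, np.int64(95)), (335, np.int64(167)), (336, np.int64(211)), (337, np.int64(218))]
100 [(301, np.int64(135)), (302, np.int64(135)), (305, np.int64(219)), (306, np.int64(219))]
130 [(280, np.int64(137)), (281, np.int64(137)), (284, np.int64(184)), (285, np.int64(219)), (286, np.int64(219)), (313, np.int64(160)), (330, np.int64(169)), (331, np.int64(190)), (359, np.int64(165)), (360, np.int64(140)), (361, np.int64(139))]
160 [(278, np.int64(145)), (279, np.int64(132)), (285, np.int64(193)), (286, np.int64(193)), (295, np.int64(220)), (301, np.int64(174)), (302, np.int64(174)), (358, np.int64(138)), (359, np.int64(136))]
held rim [0.41929328 0.25399056 0.284     ] [0.41856747 0.27565667 0.284     ] [0.42110526 0.23239315 0.284     ] radius px 49.24340770930477
[(180, 169), (183, 170), (186, 192), (189, 183), (192, 94), (195, 93), (198, 92), (201, 
[... 333 characters left out ...]
 (192, 91), (195, 91), (198, 91), (201, 92), (204, 91), (207, 89), (210, 91), (213, 92), (216, 92), (219, 166), (222, 167), (225, 159), (228, 159), (231, 158), (234, 158), (237, 159), (240, 158), (243, 157), (246, 157), (249, 157), (252, 157), (255, 157), (258, 157), (261, 157), (264, 156), (267, 155), (270, 40), (273, 53)]
[(180, 170), (183, 169), (186, 181), (189, 195), (192, 193), (195, 91), (198, 90), (201, 90), (204, 90), (207, 90), (210, 91), (213, 90), (216, 91), (219, 101), (222, 168), (225, 161), (228, 158), (231, 158), (234, 159), (237, 158), (240, 158), (243, 157), (246, 157), (249, 157), (252, 157), (255, 157), (258, 157), (261, 156), (264, 156), (267, 155), (270, 41), (273, 52)]
```

Run:
```python
from h import *
c=np.load("w3.npy",allow_pickle=True).item()
where()
print(onz(c,318.5,218,.284)-[.023,0,0],onz(c,318.5,190.5,.206)-[.023,0,0])
h=onz(c,322.3,101.7,.046);print(h)
to(h[0],h[1],.2765,-86.8)
```

```text
grasp [0.4181 0.2541 0.2764] psi -86.69 tilt [0.0004 0.0002] F [-0.3  0.8 -1.6] open 0.0463 gf 14.8 t 5.92
[0.41781568 0.25551833 0.284     ] [0.41548656 0.25515295 0.206     ]
[0.51466806 0.25462512 0.046     ]
to [ 0.4824  0.0252 -0.0005] [-0.     -0.0001  0.0006] | t 5.92
```

>>> {"fn": "arm_command", "kwargs": {"increments": [[0.12,0.008,0,0,0,0],[0.3,0.015,0,0,0,0],[0.44,0.025,0.15,0,0,0],[0.487,0.025,0.35,0,0,0],[0.487,0.025,0.5,0,0,0]]}}

```text
t: 6.55
tool_pos: [0.5172, 0.2523, 0.3409]
orientation: [3.139, 0.086, -0.002]
force: [-0.0, -0.0, -0.6]
opening: 0.0466
gripper_force: 14.8
```

>>> {"fn": "arm_command", "kwargs": {"increments": [[0,0,0.1,0,0,0],[0,0,0.18,0,0,0],[0,0,0.2,0,0,0],[0,0,0.2,0,0,0],[0,0,0.2,0,0,0]]}}

```text
t: 7.18
tool_pos: [0.5166, 0.2542, 0.3041]
orientation: [-3.14, -0.089, -0.003]
force: [0.0, -0.2, -0.5]
opening: 0.047
gripper_force: 14.8
```

Run:
```python
from h import *
where();to(.5155,.2546,.0764,-86.8)
c=read_camera("wrist");np.save("w4.npy",c,allow_pickle=True);save(c,"w4")
for n in("side",): c=read_camera(n);save(c,n+"4");cv2.imwrite("pics/s4.png",cv2.resize(c["image"][140:230,180:300,::-1],None,fx=5,fy=5))
```

```text
grasp [0.517  0.2543 0.1371] psi -86.75 tilt [0.002  0.0007] F [ 0.  -0.2 -0.5] open 0.0470 gf 14.8 t 7.17
to [-0.0062 -0.0021  0.3034] [-0.0002 -0.0006  0.0003] | t 7.17
```

>>> {"fn": "arm_command", "kwargs": {"increments": [[-0.006,-0.002,0.04,0,0,0],[-0.006,-0.002,0.08,0,0,0],[-0.006,-0.002,0.12,0,0,0],[-0.006,-0.002,0.15,0,0,0],[-0.006,-0.002,0.15,0,0,0]]}}

```text
t: 7.9
tool_pos: [0.5147, 0.2542, 0.2718]
orientation: [3.14, 0.089, -0.002]
force: [0.4, -0.5, -1.3]
opening: 0.0469
gripper_force: 14.7
```

>>> {"fn": "arm_command", "kwargs": {"increments": [[0,0,0.04,0,0,0],[0,0,0.08,0,0,0],[0,0,0.115,0,0,0],[0,0,0.14,0,0,0],[0,0,0.14,0,0,0]]}}

```text
t: 8.52
tool_pos: [0.5148, 0.2543, 0.2442]
orientation: [3.14, 0.089, -0.001]
force: [-0.8, -0.0, -0.1]
opening: 0.047
gripper_force: 14.8
```

Run:
```python
from h import *
where()
```

```text
grasp [0.5147 0.2543 0.0772] psi -86.76 tilt [-0.0007 -0.0002] F [-0.8 -0.  -0.1] open 0.0470 gf 14.8 t 8.53
```

>>> {"fn": "arm_command", "kwargs": {"increments": [[0,0,0.004,0,0,0],[0,0,0.006,0,0,0],[0,0,0.008,0,0,0],[0,0,0.008,0,0,0],[0,0,0.008,0,0,0]]}}

```text
t: 9.15
tool_pos: [0.5152, 0.2544, 0.2435]
orientation: [-3.14, -0.089, -0.001]
force: [-0.1, -0.2, 0.4]
opening: 0.0466
gripper_force: 14.8
```

Run:
```python
from h import *
where()
```

```text
grasp [0.5153 0.2544 0.0765] psi -86.76 tilt [0.0005 0.0002] F [-0.1 -0.2  0.4] open 0.0466 gf 14.8 t 9.15
```

>>> {"fn": "arm_command", "kwargs": {"increments": [[0,0,0.005,0,0,0],[0,0,0.005,0,0,0],[0,0,0.005,0,0,0],[0,0,0.005,0,0,0],[0,0,0.005,0,0,0]]}}

```text
t: 9.78
tool_pos: [0.5155, 0.2546, 0.2432]
orientation: [-3.14, -0.089, -0.003]
force: [-0.1, 0.3, 6.9]
opening: 0.0466
gripper_force: 14.8
```

>>> {"fn": "arm_command", "kwargs": {"increments": [[0,0,0,0,0,0],[0,0,0,0,0,0],[0,0,0,0,0,0],[0,0,0,0,0,0],[0,0,0,0,0,0]], "fingers": -0.4}}

```text
t: 10.4
tool_pos: [0.515, 0.2543, 0.242]
orientation: [3.14, 0.089, -0.0]
force: [-0.4, -0.2, -0.5]
opening: 0.065
gripper_force: 0.0
```

>>> {"fn": "arm_command", "kwargs": {"increments": [[0,0,-0.08,0,0,0],[0,0,-0.25,0,0,0],[0,0,-0.5,0,0,0],[0,0,-0.75,0,0,0],[0,0,-0.85,0,0,0]]}}

```text
t: 11.02
tool_pos: [0.5155, 0.2545, 0.4175]
orientation: [-3.138, -0.089, -0.01]
force: [0.9, 0.2, -0.9]
opening: 0.0651
gripper_force: 0.0
```

Run:
```python
from h import *
where()
c=read_camera("wrist");np.save("w5.npy",c,allow_pickle=True);where()
g=cv2.medianBlur(cv2.cvtColor(c["image"],cv2.COLOR_RGB2GRAY),3)
H=cv2.HoughCircles(g[0:235,250:390],cv2.HOUGH_GRADIENT,1,30,param1=80,param2=15,minRadius=18,maxRadius=42)
print((H+[250,0,0]).round(1))
for p in [(.630,.259,.11),(.573,.257,.084),(.5147,.2546,.084)]: print(np.round(proj(c,p),1), .023*c["fx"]/(c["T"][2,3]-p[2]))
d=read_camera("side")
a=cv2.resize(c["image"][0:240,200:440,::-1],(400,400));b=cv2.resize(d["image"][140:230,190:280,::-1],(400,400))
cv2.imwrite("pics/c5.png",np.hstack([a,b]))
```

```text
grasp [0.5166 0.255  0.2505] psi -86.76 tilt [0.0065 0.0025] F [ 0.9  0.2 -0.9] open 0.0651 gf 0.0 t 11.03
grasp [0.517  0.2551 0.2516] psi -86.76 tilt [0.0075 0.0029] F [ 0.9 -0.1  2.4] open 0.0651 gf 0.0 t 11.07
[[[318.5 187.5  22.1]
  [319.5  76.5  24.6]
  [318.5 136.5  22.8]
  [317.5 234.5  21.8]]]
[320.5  74.4] 23.882635705828598
[319.  138.5] 21.906246820785785
[318.1 194. ] 21.906246820785785
```

View pics/c5.png

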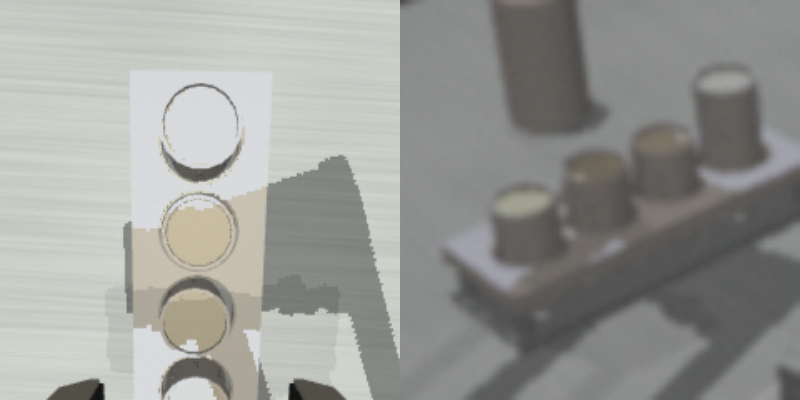

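The stray stands in the carrier level with the other two shorts (side crop). The tall one's rim is at wrist (320,75.5).

Run:
```python
from h import *
c=np.load("w5.npy",allow_pickle=True).item()
p=onz(c,320.1,75.7,.11);print(p);q=onz(c,319,138,.084);print(q)
where();to(p[0],p[1],.10,-86.8)
```

```text
[0.62892468 0.25931612 0.11      ]
[0.57346169 0.25704654 0.084     ]
grasp [0.5164 0.2549 0.2487] psi -86.76 tilt [0.0054 0.0021] F [-0.6  0.8  0.1] open 0.0647 gf 0.0 t 11.12
to [0.5633 0.0096 0.7467] [-0.0006 -0.0017  0.0002] | t 11.12
```

>>> {"fn": "arm_command", "kwargs": {"increments": [[0.12,0.002,0,0,0,0],[0.36,0.006,0,0,0,0],[0.53,0.009,0.03,0,0,0],[0.57,0.01,0.15,0,0,0],[0.57,0.01,0.3,0,0,0]]}}

```text
t: 11.75
tool_pos: [0.6286, 0.2585, 0.3485]
orientation: [3.14, 0.088, -0.004]
force: [0.2, -1.1, -0.6]
opening: 0.065
gripper_force: 0.0
```

>>> {"fn": "arm_command", "kwargs": {"increments": [[0,0,0.05,0,0,0],[0,0,0.08,0,0,0],[0,0,0.08,0,0,0],[0,0,0.08,0,0,0],[0,0,0.08,0,0,0]]}}

```text
t: 12.38
tool_pos: [0.6292, 0.2589, 0.3374]
orientation: [-3.14, -0.089, -0.003]
force: [0.0, -0.0, 0.9]
opening: 0.065
gripper_force: 0.0
```

Run:
```python
from h import *
where();to(.6290,.2593,.097,-86.8)
```

```text
grasp [0.6295 0.259  0.1704] psi -86.76 tilt [0.0018 0.0006] F [ 0.  -0.   0.9] open 0.0650 gf 0.0 t 12.38
to [-0.0014 -0.002   0.3669] [-0.0001 -0.0006  0.0002] | t 12.38
```

>>> {"fn": "arm_command", "kwargs": {"increments": [[0,0,0.08,0,0,0],[0,0,0.18,0,0,0],[0,0,0.28,0,0,0],[0,0,0.36,0,0,0],[0,0,0.36,0,0,0]]}}

```text
t: 13.0
tool_pos: [0.6281, 0.2585, 0.2612]
orientation: [3.139, 0.089, -0.006]
force: [-0.2, -0.2, -0.1]
opening: 0.0651
gripper_force: 0.0
```

>>> {"fn": "arm_command", "kwargs": {"increments": [[0,0,0,0,0,0],[0,0,0,0,0,0],[0,0,0,0,0,0],[0,0,0,0,0,0],[0,0,0,0,0,0]], "fingers": 0.4}}

```text
t: 13.62
tool_pos: [0.6294, 0.259, 0.2653]
orientation: [-3.14, -0.089, -0.003]
force: [-0.0, 0.8, 5.2]
opening: 0.0461
gripper_force: 15.0
```

Run:
```python
from h import *
where()
```

```text
grasp [0.6297 0.2591 0.0983] psi -86.76 tilt [0.0019 0.0007] F [-0.   0.8  5.2] open 0.0461 gf 15.0 t 13.62
```

>>> {"fn": "arm_command", "kwargs": {"increments": [[0,0,-0.08,0,0,0],[0,0,-0.25,0,0,0],[0,0,-0.5,0,0,0],[0,0,-0.8,0,0,0],[0,0,-1,0,0,0]]}}

```text
t: 14.25
tool_pos: [0.6287, 0.2586, 0.4684]
orientation: [-3.139, -0.089, -0.005]
force: [0.6, -0.1, -1.6]
opening: 0.0456
gripper_force: 15.0
```

>>> {"fn": "arm_command", "kwargs": {"increments": [[-0.02,0.08,0,0,0,0],[-0.06,0.25,0,0,0,0],[-0.1,0.46,0,0,0,0],[-0.15,0.69,0,0,0,0],[-0.207,0.925,0,0,0,0]]}}

```text
t: 14.88
tool_pos: [0.597, 0.0698, 0.462]
orientation: [3.14, 0.089, -0.005]
force: [1.0, -0.6, -0.8]
opening: 0.0462
gripper_force: 15.0
```

>>> {"fn": "arm_command", "kwargs": {"increments": [[-0.04,0.185,0,0,0,0],[-0.08,0.37,0,0,0,0],[-0.12,0.555,0,0,0,0],[-0.16,0.74,0,0,0,0],[-0.207,0.925,0,0,0,0]]}}

```text
t: 15.5
tool_pos: [0.5661, -0.1169, 0.4621]
orientation: [-3.14, -0.088, 0.005]
force: [-0.5, -0.1, -0.9]
opening: 0.0456
gripper_force: 15.0
```

>>> {"fn": "arm_command", "kwargs": {"increments": [[-0.05,0.23,0,0,0,-0.01],[-0.11,0.5,0,0,0,-0.02],[-0.16,0.73,0,0,0,-0.03],[-0.195,0.88,0,0,0,-0.04],[-0.207,0.925,0,0,0,-0.045]]}}

```text
t: 16.12
tool_pos: [0.5349, -0.3043, 0.462]
orientation: [-3.125, -0.307, 0.005]
force: [0.1, 1.4, -1.6]
opening: 0.0456
gripper_force: 15.0
```

Run:
```python
from h import *
where()
c=read_camera("wrist");np.save("w6.npy",c,allow_pickle=True);where();save(c,"w6")
for p in [(.6346,-.2833,.046),(.578,-.294,.11),(.617,-.1972,.11)]: print(np.round(proj(c,p),1))
g=cv2.medianBlur(cv2.cvtColor(c["image"],cv2.COLOR_RGB2GRAY),3)
H=cv2.HoughCircles(g[0:235,150:390],cv2.HOUGH_GRADIENT,1,30,param1=80,param2=15,minRadius=16,maxRadius=30)
print((H+[150,0,0]).round(1))
```

```text
grasp [ 0.5344 -0.304   0.295 ] psi -78.78 tilt [-0.0031  0.0017] F [ 0.1  1.4 -1.6] open 0.0456 gf 15.0 t 16.12
grasp [ 0.5346 -0.304   0.2953] psi -78.73 tilt [-0.0027  0.0012] F [-0.4  0.  -2.1] open 0.0458 gf 15.0 t 16.18
[317.3  97.6]
[316.7 147.4]
[233.4  92.2]
[[[319.5  97.5  18.5]
  [234.5  92.5  20.5]
  [240.5 197.5  19. ]
  [316.5 188.5  21. ]
  [315.5 143.5  22.4]
  [240.5 149.5  22.1]
  [374.5   1.5  20.3]]]
```

View pics/w6.png

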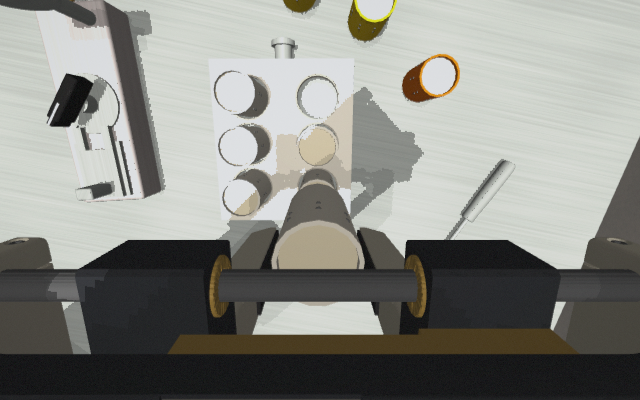

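The empty hole is at (319,97). The held mould's rim spans columns 276–362, with its front edge at row ~220 and its bottom front edge at row ~167.

Run:
```python
from h import *
c=np.load("w6.npy",allow_pickle=True).item()
where()
g=cv2.medianBlur(cv2.cvtColor(c["image"],cv2.COLOR_RGB2GRAY),3).astype(int)
for col in (312,318,324): print([(v,g[v,col]) for v in range(160,230,2) if abs(g[v,col]-g[v-3,col])>20])
for r in (97,): print([(u,g[r,u]) for u in range(285,365) if abs(g[r,u]-g[r,u-2])>20])
for col in (316,319,322): print([(v,g[v,col]) for v in range(65,125) if abs(g[v,col]-g[v-2,col])>20])
t=np.array([.9806,.196,0])*.023
zg=.295
print("rim ctr",onz(c,318.5,219.5,zg+.0125)-t,"bot ctr",onz(c,317.5,167,zg-.0915)-t)
h=onz(c,319,97.3,.046);print("hole",h);to(.635,-.2842,.2,-78.5)
```

```text
grasp [ 0.5346 -0.304   0.2953] psi -78.73 tilt [-0.0027  0.0012] F [-0.4  0.  -2.1] open 0.0458 gf 15.0 t 16.18
[(168, np.int64(142)), (170, np.int64(94)), (180, np.int64(159)), (182, np.int64(169)), (184, np.int64(125)), (186, np.int64(94)), (222, np.int64(172))]
[(162, np.int64(169)), (164, np.int64(164)), (168, np.int64(139)), (170, np.int64(95)), (180, np.int64(171)), (182, np.int64(164)), (184, np.int64(95)), (186, np.int64(95)), (220, np.int64(154)), (222, np.int64(172))]
[(170, np.int64(106)), (172, np.int64(94)), (180, np.int64(124)), (182, np.int64(172)), (184, np.int64(144)), (186, np.int64(94)), (222, np.int64(172))]
[(297, np.int64(134)), (298, np.int64(134)), (301, np.int64(176)), (302, np.int64(223)), (303, np.int64(223)), (353, np.int64(152)), (354, np.int64(139))]
[(75, np.int64(179)), (76, np.int64(116)), (77, np.int64(116)), (78, np.int64(153)), (79, np.int64(217)), (80, np.int64(218)), (124, np.int64(184))]
[(75, np.int64(183)), (76, np.int64(118)), (77, np.int64(118)), (78, np.int64(155)), (79, np.int64(218)), (80, np.int64(221)), (124, np.int64(139))]
[(76, np.int64(127)), (77, np.int64(125)), (79, np.int64(155)), (80, np.int64(219)), (81, np.int64(219)), (123, np.int64(146)), (124, np.int64(139))]
rim ctr [ 0.53528825 -0.30437624  0.3075    ] bot ctr [ 0.54631838 -0.30147292  0.2035    ]
hole [ 0.6353292  -0.28536286  0.046     ]
to [5.106e-01 4.000e-04 4.752e-01] [-0.0006  0.0008 -0.0013] | t 16.18
```

Run:
```python
from h import *
c=np.load("w6.npy",allow_pickle=True).item()
g=cv2.cvtColor(c["image"],cv2.COLOR_RGB2GRAY).astype(int)
for r in (92,95,98): print(r,g[r,290:350].tolist())
for u in (314,318): print(u,g[68:130,u].tolist())
where()
# outer-edge circle by radial rays
P=[]
for a in np.radians(np.arange(0,360,6)):
    for rr in np.arange(26,12,-.5):
        u,v=318+rr*np.cos(a),97+rr*np.sin(a)
        if g[int(round(v)),int(round(u))]<185 and v<118: P.append((u,v));break
P=np.array(P);A=np.c_[2*P,np.ones(len(P))];x=np.linalg.lstsq(A,(P**2).sum(1),rcond=None)[0]
print(len(P),x[:2],np.sqrt(x[2]+x[0]**2+x[1]**2)); res=np.hypot(*(P-x[:2]).T);print(res.round(1))
print(onz(c,*x[:2],.046))
```

```text
92 [223, 223, 223, 224, 222, 221, 214, 120, 125, 139, 139, 147, 223, 223, 224, 223, 223, 222, 223, 223, 222, 222, 223, 223, 223, 223, 223, 223, 223, 223, 223, 223, 223, 223, 223, 223, 223, 223, 223, 223, 223, 223, 223, 224, 219, 216, 166, 167, 217, 222, 223, 224, 223, 223, 223, 223, 222, 223, 223, 223]
95 [223, 223, 223, 224, 223, 220, 213, 100, 135, 139, 138, 150, 223, 224, 223, 223, 224, 222, 223, 223, 223, 223, 222, 223, 223, 224, 223, 223, 223, 223, 222, 223, 223, 223, 223, 223, 223, 223, 223, 223, 222, 223, 223, 223, 223, 223, 213, 139, 223, 223, 223, 223, 224, 223, 223, 223, 223, 224, 223, 223]
98 [223, 223, 222, 223, 223, 220, 215, 113, 134, 138, 148, 223, 223, 223, 223, 223, 223, 224, 223, 222, 223, 222, 222, 223, 224, 223, 222, 223, 223, 223, 224, 223, 223, 224, 223, 223, 223, 223, 223, 223, 223, 223, 223, 223, 223, 223, 221, 164, 222, 222, 223, 223, 224, 223, 223, 221, 222, 201, 201, 202]
314 [222, 222, 222, 222, 223, 220, 211, 211, 90, 116, 138, 154, 221, 220, 221, 221, 222, 223, 223, 223, 222, 223, 223, 224, 223, 223, 222, 223, 222, 223, 224, 223, 223, 223, 223, 225, 223,
[... 198 characters left out ...]
, 221, 223, 223, 222, 223, 223, 223, 223, 223, 223, 223, 223, 223, 223, 223, 223, 223, 223, 223, 223, 224, 223, 223, 223, 223, 222, 223, 224, 223, 223, 223, 223, 224, 223, 223, 220, 222, 223, 222, 223, 221, 213, 124, 123, 188, 201, 193, 196]
grasp [ 0.5346 -0.304   0.2953] psi -78.73 tilt [-0.0027  0.0012] F [-0.4  0.  -2.1] open 0.0458 gf 15.0 t 16.18
51 [317.24235876  96.59324195] 21.20533850195495
[19.8 20.3 21.3 20.9 21.9 22.3 22.3 22.7 21.3 21.7 21.1 21.  20.9 21.3
 21.7 20.6 22.1 20.5 20.9 20.9 20.8 20.2 20.7 20.7 20.7 21.1 21.6 20.6
 21.2 21.2 21.7 21.8 22.8 21.9 21.  22.  21.6 21.2 21.3 21.4 21.  21.
 20.1 22.2 21.8 21.9 20.5 20.5 19.6 21.2 20.2]
[ 0.63572655 -0.2830346   0.046     ]
```

>>> {"fn": "arm_command", "kwargs": {"increments": [[0.12,-0.001,0,0,0,-0.001],[0.32,-0.003,0,0,0,-0.001],[0.48,-0.004,0.03,0,0,-0.001],[0.515,-0.004,0.2,0,0,-0.001],[0.515,-0.004,0.35,0,0,-0.001]]}}

```text
t: 16.8
tool_pos: [0.6379, -0.2793, 0.3921]
orientation: [-3.124, -0.318, 0.002]
force: [0.5, 0.7, -2.0]
opening: 0.0457
gripper_force: 15.0
```

>>> {"fn": "arm_command", "kwargs": {"increments": [[0,0,0.05,0,0,0],[0,0,0.08,0,0,0],[0,0,0.08,0,0,0],[0,0,0.08,0,0,0],[0,0,0.08,0,0,0]]}}

```text
t: 17.42
tool_pos: [0.6373, -0.2815, 0.3794]
orientation: [3.125, 0.315, 0.002]
force: [0.9, -0.4, -1.6]
opening: 0.0457
gripper_force: 15.0
```

Run:
```python
from h import *
where();to(.6356,-.2832,.0975,-78.5)
```

```text
grasp [ 0.6375 -0.2816  0.2124] psi -78.49 tilt [ 0.0016 -0.0008] F [ 0.9 -0.4 -1.6] open 0.0457 gf 15.0 t 17.43
to [-0.0107  0.006   0.5745] [ 0.0004 -0.0004  0.0001] | t 17.43
```

>>> {"fn": "arm_command", "kwargs": {"increments": [[-0.01,0.006,0.05,0,0,0],[-0.01,0.006,0.13,0,0,0],[-0.01,0.006,0.21,0,0,0],[-0.01,0.006,0.28,0,0,0],[-0.01,0.006,0.28,0,0,0]]}}

```text
t: 18.05
tool_pos: [0.6348, -0.2826, 0.3194]
orientation: [-3.123, -0.315, 0.005]
force: [0.1, -0.0, -1.1]
opening: 0.0454
gripper_force: 15.0
```

>>> {"fn": "arm_command", "kwargs": {"increments": [[0,0,0,0,0,0],[0,0,0,0,0,0],[0,0,0,0,0,0],[0,0,0,0,0,0],[0,0,0,0,0,0]]}}

```text
t: 18.68
tool_pos: [0.6354, -0.2829, 0.3223]
orientation: [3.126, 0.315, 0.0]
force: [-0.2, -0.3, -1.2]
opening: 0.0458
gripper_force: 15.0
```

Run:
```python
from h import *
where();to(.6356,-.2832,.0975,-78.5)
```

```text
grasp [ 0.6355 -0.2829  0.1553] psi -78.48 tilt [ 0.0002 -0.0001] F [-0.2 -0.3 -1.2] open 0.0458 gf 15.0 t 18.68
to [0.0004 0.0015 0.2889] [ 0.     -0.0001  0.0001] | t 18.68
```

>>> {"fn": "arm_command", "kwargs": {"increments": [[0,0.001,0.03,0,0,0],[0,0.001,0.07,0,0,0],[0,0.001,0.11,0,0,0],[0,0.001,0.14,0,0,0],[0,0.001,0.15,0,0,0]]}}

```text
t: 19.3
tool_pos: [0.6353, -0.283, 0.2912]
orientation: [-3.125, -0.315, 0.002]
force: [-0.2, 0.9, -1.8]
opening: 0.0459
gripper_force: 15.0
```

>>> {"fn": "arm_command", "kwargs": {"increments": [[0,0,0.03,0,0,0],[0,0,0.07,0,0,0],[0,0,0.11,0,0,0],[0,0,0.128,0,0,0],[0,0,0.13,0,0,0]]}}

```text
t: 19.92
tool_pos: [0.6355, -0.2831, 0.266]
orientation: [-3.126, -0.315, 0.0]
force: [-0.5, -0.5, -0.7]
opening: 0.046
gripper_force: 15.0
```

>>> {"fn": "arm_command", "kwargs": {"increments": [[0,0,0.003,0,0,0],[0,0,0.006,0,0,0],[0,0,0.008,0,0,0],[0,0,0.008,0,0,0],[0,0,0.008,0,0,0]]}}

```text
t: 20.55
tool_pos: [0.6357, -0.2831, 0.2654]
orientation: [3.125, 0.315, 0.001]
force: [-1.7, 1.3, 5.7]
opening: 0.0458
gripper_force: 15.0
```

Run:
```python
from h import *
where();to(.6356,-.2832,.0975,-78.5)
```

```text
grasp [ 0.6358 -0.2832  0.0984] psi -78.47 tilt [ 0.0009 -0.0004] F [-1.7  1.3  5.7] open 0.0458 gf 15.0 t 20.55
to [-0.0005  0.0002  0.0044] [ 0.0002 -0.0003  0.0001] | t 20.55
```

>>> {"fn": "arm_command", "kwargs": {"increments": [[0,0,0,0,0,0],[0,0,0,0,0,0],[0,0,0,0,0,0],[0,0,0,0,0,0],[0,0,0,0,0,0]], "fingers": -0.4}}

```text
t: 21.18
tool_pos: [0.6355, -0.2831, 0.2645]
orientation: [-3.126, -0.315, 0.0]
force: [-0.2, 0.4, -0.2]
opening: 0.0648
gripper_force: 0.0
```

>>> {"fn": "arm_command", "kwargs": {"increments": [[0,0,-0.08,0,0,0],[0,0,-0.25,0,0,0],[0,0,-0.5,0,0,0],[0,0,-0.7,0,0,0],[0,0,-0.75,0,0,0]]}}

```text
t: 21.8
tool_pos: [0.636, -0.2833, 0.4206]
orientation: [3.121, 0.315, 0.01]
force: [0.3, 0.1, -0.7]
opening: 0.0648
gripper_force: 0.0
```

Run:
```python
from h import *
where()
c=read_camera("side");b=cv2.resize(c["image"][205:305,305:425,::-1],(480,400),interpolation=cv2.INTER_CUBIC)
cv2.imwrite("pics/c7.png",b)
```

```text
grasp [ 0.6372 -0.284   0.2536] psi -78.48 tilt [ 0.0071 -0.0038] F [ 0.3  0.1 -0.7] open 0.0648 gf 0.0 t 21.80
```

>>> {"fn": "arm_command", "kwargs": {"increments": [[0.03,-0.12,0,0,0,-0.058],[0.08,-0.33,0,0,0,-0.116],[0.14,-0.56,0,0,0,-0.174],[0.19,-0.8,0,0,0,-0.232],[0.24,-1,0,0,0,-0.29]]}}

```text
t: 22.48
tool_pos: [0.642, -0.0757, 0.4125]
orientation: [-2.661, -1.666, 0.003]
force: [0.2, 0.4, -0.1]
opening: 0.065
gripper_force: 0.0
```

>>> {"fn": "arm_command", "kwargs": {"increments": [[0.06,-0.03,0,0,0,-0.058],[0.1,-0.05,0,0,0,-0.116],[0.13,-0.06,0,0,0,-0.174],[0.148,-0.072,0,0,0,-0.232],[0.148,-0.072,0,0,0,-0.29]]}}

```text
t: 23.1
tool_pos: [0.6424, -0.0442, 0.4124]
orientation: [-1.656, -2.666, 0.002]
force: [-0.1, -0.6, -0.4]
opening: 0.0646
gripper_force: 0.0
```

>>> {"fn": "arm_command", "kwargs": {"increments": [[0,0,0,0,0,-0.055],[0,0,0,0,0,-0.11],[0,0,0,0,0,-0.16],[0,0,0,0,0,-0.19],[0,0,0,0,0,-0.2]]}}

```text
t: 23.72
tool_pos: [0.6424, -0.0446, 0.4127]
orientation: [-0.76, -3.045, 0.0]
force: [-0.5, 0.0, -0.3]
opening: 0.065
gripper_force: 0.0
```

Run:
```python
from h import *
where();print(read_state()["q"].round(2))
c=read_camera("wrist");np.save("w7.npy",c,allow_pickle=True);save(c,"w7")
a=cv2.imread("pics/c7.png");w=c["image"][0:240,100:520,::-1]
cv2.imwrite("pics/m7.png",np.hstack([cv2.resize(a,(360,300)),cv2.resize(w,(440,300))]))
for p in [(.5727,-.0066,.096),(.5634,.0282,.052)]: print(np.round(proj(c,p),1))
```

```text
grasp [ 0.642  -0.0445  0.2457] psi 61.97 tilt [-0.0027  0.0004] F [-0.5  0.  -0.3] open 0.0650 gf 0.0 t 23.73
[-0.15  0.25  1.34 -0.    1.55 -1.23]
[318.3 113.8]
[342.7  92.2]
```

View pics/m7.png

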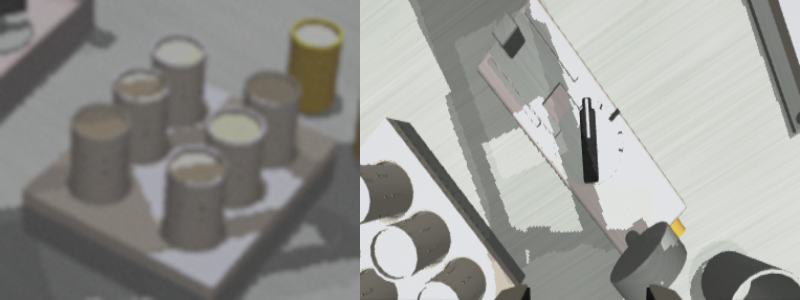

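All six block moulds are now tall and upright. In the wrist view the bar runs from about (316,79), the pointer end with the white line, to (322,145). The mark is at (342,93), as predicted.

Run:
```python
from h import *
c=np.load("w7.npy",allow_pickle=True).item()
g=cv2.cvtColor(c["image"],cv2.COLOR_RGB2GRAY)
m=(g<75).astype(np.uint8);m[:, :295]=0;m[:,360:]=0;m[160:]=0;m[:60]=0
n,l,st,ce=cv2.connectedComponentsWithStats(m)
for i in range(1,n):
    if st[i,4]>20:
        P=np.argwhere(l==i)[:,::-1].astype(np.float32);r=cv2.minAreaRect(P);print(st[i],ce[i].round(1),r)
for r in range(76,150,6): print(r,g[r,305:332].tolist())
```

```text
[310  78  17  69 750] [318.2 116.5] ((317.95587158203125, 111.92645263671875), (67.64630889892578, 13.882065773010254), 85.60128784179688)
[338  87   9   9  31] [342.4  91.2] ((342.5, 91.50000762939453), (2.8284268379211426, 9.899494171142578), 45.0)
76 [226, 225, 226, 226, 226, 225, 225, 225, 225, 226, 225, 224, 225, 225, 225, 225, 225, 225, 225, 226, 225, 225, 225, 225, 225, 226, 226]
82 [170, 220, 225, 226, 225, 225, 221, 76, 42, 86, 222, 224, 188, 52, 45, 102, 225, 225, 226, 226, 226, 225, 225, 225, 225, 218, 226]
88 [225, 225, 226, 223, 146, 78, 40, 41, 39, 62, 151, 225, 221, 93, 47, 54, 57, 53, 79, 219, 226, 226, 225, 225, 225, 225, 226]
94 [152, 225, 225, 225, 221, 33, 41, 50, 51, 52, 89, 226, 223, 178, 58, 58, 58, 59, 50, 102, 225, 225, 226, 225, 226, 226, 226]
100 [144, 146, 167, 222, 143, 79, 29, 47, 51, 51, 65, 152, 224, 222, 59, 59, 58, 56, 51, 66, 184, 226, 226, 225, 226, 226, 225]
106 [142, 141, 141, 143, 144, 113, 23, 32, 48, 48, 52, 92, 226, 222, 132, 53, 57, 58, 56, 55, 141, 226, 226, 226, 226, 226, 226]
112 [144, 143, 144, 147, 149, 142, 54, 32, 33, 34, 35, 51, 53, 54, 54, 50, 51, 51, 50, 45, 81, 226, 226, 226, 227, 226, 226]
118 [144, 144, 142, 144, 148, 144, 106, 25, 32, 33, 35, 34, 52, 52, 50, 51, 51, 47, 50, 43, 65, 178, 226, 226, 227, 226, 226]
124 [143, 144, 142, 139, 141, 143, 140, 50, 29, 33, 30, 32, 31, 35, 37, 50, 51, 51, 51, 51, 42, 102, 226, 227, 226, 226, 226]
130 [143, 142, 144, 143, 142, 141, 141, 109, 23, 29, 32, 31, 34, 31, 32, 33, 34, 36, 57, 56, 45, 65, 184, 227, 227, 226, 226]
136 [144, 143, 144, 142, 141, 143, 143, 139, 50, 28, 32, 29, 32, 27, 32, 32, 31, 30, 34, 51, 51, 52, 140, 226, 226, 226, 226]
142 [140, 141, 140, 140, 140, 142, 143, 139, 81, 24, 29, 32, 33, 33, 33, 29, 29, 33, 28, 31, 31, 27, 82, 226, 225, 226, 227]
148 [144, 146, 146, 144, 147, 149, 147, 145, 144, 142, 143, 143, 143, 141, 140, 140, 141, 147, 208, 225, 225, 224, 225, 225, 226, 226, 225]
```

Run:
```python
from h import *
c=np.load("w7.npy",allow_pickle=True).item()
a=onz(c,316.8,94,.096);b=onz(c,320.0,142,.096);d=a-b;print("bar dir",np.degrees(np.arctan2(d[1],d[0])),a,b)
L=[onz(c,u,v,.096) for u,v in((309.5,94),(324.2,94),(312.8,142),(327.2,142))];print("thick",np.linalg.norm(L[0]-L[1]),np.linalg.norm(L[2]-L[3]))
print("tip",onz(c,316,79.5,.096),"tail",onz(c,320,146,.096),"tail70",onz(c,320,146,.07))
# mark centroid
print("mark",onz(c,342.4,91.3,.052))
# housing long edge on +y side: dark/bright edge points
g=cv2.cvtColor(c["image"],cv2.COLOR_RGB2GRAY)
cv2.imwrite("pics/edge.png",g)
w=np.load("wrist0.npy",allow_pickle=True).item()
p=[onz(w,183,187,.05),onz(w,383,133,.05)];d=p[1]-p[0];print("yaw wrist0",np.degrees(np.arctan2(d[1],d[0])))
w=np.load("w3.npy",allow_pickle=True).item();gg=cv2.cvtColor(w["image"],cv2.COLOR_RGB2GRAY).astype(int)
gc=g.astype(int)
# edge in w7: far long edge runs from (100+(527-360)*.9545,0) to (100+(686-360)*.9545,207*.8)
pts=[]
for v in range(20,160,8):
    u0=260+ v*(151/166.)
    row=gc[v,int(u0)-14:int(u0)+15]; k=np.argmax(np.abs(np.diff(row)));pts.append((int(u0)-14+k+.5,v))
print(pts);Q=np.array([onz(c,u,v,.05)[:2] for u,v in pts]);e=Q-np.median(Q,0);vx=cv2.fitLine(Q.astype(np.float32),cv2.DIST_HUBER,0,.001,.001).ravel();print(vx,np.degrees(np.arctan2(vx[1],vx[0])))
```

```text
bar dir 155.95037994433753 [5.56223289e-01 5.46935327e-04 9.60000000e-02] [ 0.59677976 -0.01755207  0.096     ]
thick 0.01382119534692104 0.01403728582389244
tip [0.54460502 0.00590115 0.096     ] tail [ 0.60017202 -0.01935077  0.096     ] tail70 [ 0.60148363 -0.01982471  0.07      ]
mark [0.56247526 0.02832369 0.052     ]
yaw wrist0 14.932079934145174
[(np.float64(277.5), 20), (np.float64(281.5), 28), (np.float64(284.5), 36), (np.float64(288.5), 44), (np.float64(293.5), 52), (np.float64(300.5), 60), (np.float64(329.5), 68), (np.float64(336.5), 76), (np.float64(329.5), 84), (np.float64(339.5), 92), (np.float64(355.5), 100), (np.float64(362.5), 108), (np.float64(370.5), 116), (np.float64(377.5), 124), (np.float64(384.5), 132), (np.float64(389.5), 140), (np.float64(396.5), 148), (np.float64(403.5), 156)]
[0.94144577 0.33716443 0.571474   0.03143026] 19.704208
```

Run:
```python
from h import *
c=np.load("w7.npy",allow_pickle=True).item()
Q=np.array([onz(c,u,v,.05)[:2] for u,v in [(355.5,100),(362.5,108),(370.5,116),(377.5,124),(384.5,132),(389.5,140),(396.5,148),(403.5,156)]]).astype(np.float32)
v=cv2.fitLine(Q,cv2.DIST_L2,0,.001,.001).ravel();print(np.degrees(np.arctan2(v[1],v[0])),v)
where();to(.5737,-.0070,.24,66);to(.5737,-.0070,.109,66)
```

```text
14.632247 [0.96756715 0.252614   0.6168319  0.04811946]
grasp [ 0.6421 -0.0446  0.246 ] psi 62.00 tilt [-0.0023  0.0003] F [-0.4  0.3 -0. ] open 0.0650 gf 0.0 t 23.77
to [0.3918 0.0047 0.0309] [-0.0002 -0.0007 -0.0222] | t 23.77
to [0.3904 0.0052 0.6859] [-0.0002 -0.0007 -0.0222] | t 23.77
```

>>> {"fn": "arm_command", "kwargs": {"increments": [[0.15,0.002,0,0,0,-0.01],[0.33,0.004,0,0,0,-0.022],[0.391,0.005,0.15,0,0,-0.022],[0.391,0.005,0.35,0,0,-0.022],[0.391,0.005,0.5,0,0,-0.022]], "fingers": 0.14}}

```text
t: 24.4
tool_pos: [0.5734, -0.0067, 0.3124]
orientation: [-0.658, -3.07, 0.0]
force: [0.2, -0.6, -0.1]
opening: 0.0396
gripper_force: 0.0
```

>>> {"fn": "arm_command", "kwargs": {"increments": [[0,0,0.03,0,0,0],[0,0,0.05,0,0,0],[0,0,0.05,0,0,0],[0,0,0.05,0,0,0],[0,0,0.05,0,0,0]]}}

```text
t: 25.02
tool_pos: [0.5745, -0.007, 0.3054]
orientation: [0.656, 3.071, 0.0]
force: [0.5, 0.3, 0.8]
opening: 0.04
gripper_force: 0.0
```

Run:
```python
from h import *
where();to(.5737,-.0070,.109,66)
```

```text
grasp [ 0.5747 -0.007   0.1384] psi 65.87 tilt [ 0.0014 -0.0001] F [0.5 0.3 0.8] open 0.0400 gf 0.0 t 25.02
to [ 0.0039 -0.0018  0.1471] [ 0.0001  0.0004 -0.0007] | t 25.02
```

>>> {"fn": "arm_command", "kwargs": {"increments": [[0.003,-0.001,0.04,0,0,0],[0.003,-0.001,0.08,0,0,0],[0.003,-0.001,0.12,0,0,0],[0.003,-0.001,0.147,0,0,0],[0.003,-0.001,0.147,0,0,0]]}}

```text
t: 25.65
tool_pos: [0.5733, -0.0068, 0.2743]
orientation: [-0.656, -3.071, 0.0]
force: [1.0, -0.1, 0.8]
opening: 0.0399
gripper_force: 0.0
```

>>> {"fn": "arm_command", "kwargs": {"increments": [[0,0,0,0,0,0],[0,0,0,0,0,0],[0,0,0,0,0,0],[0,0,0,0,0,0],[0,0,0,0,0,0]], "fingers": 0.9, "force": 20}}

```text
t: 26.28
tool_pos: [0.5736, -0.0071, 0.2755]
orientation: [0.656, 3.072, -0.001]
force: [-1.3, -2.7, 2.9]
opening: 0.0136
gripper_force: 20.0
```

Run:
```python
from h import *
where();print(read_state()["wrist_torque"].round(2))
```

```text
grasp [ 0.5737 -0.0072  0.1085] psi 65.87 tilt [ 0.0002 -0.0006] F [-1.3 -2.7  2.9] open 0.0136 gf 20.0 t 26.27
[-0.43  0.31  0.  ]
```

>>> {"fn": "arm_command", "kwargs": {"increments": [[0,0,-0.004,0,0,0.015],[0,0,-0.004,0,0,0.045],[0,0,-0.004,0,0,0.08],[0,0,-0.004,0,0,0.115],[0,0,-0.004,0,0,0.15]]}}

```text
t: 26.9
tool_pos: [0.5733, -0.0076, 0.2755]
orientation: [-1.361, -2.831, 0.003]
force: [-1.8, -5.9, -0.0]
opening: 0.014
gripper_force: 20.0
```

>>> {"fn": "arm_command", "kwargs": {"increments": [[0,0,0,0,0,0.035],[0,0,0,0,0,0.07],[0,0,0,0,0,0.105],[0,0,0,0,0,0.127],[0,0,0,0,0,0.134]]}}

```text
t: 27.52
tool_pos: [0.5729, -0.0079, 0.2754]
orientation: [-1.919, -2.486, 0.005]
force: [-5.2, -7.3, 1.8]
opening: 0.0136
gripper_force: 20.0
```

>>> {"fn": "arm_command", "kwargs": {"increments": [[0,0,0,0,0,0],[0,0,0,0,0,0],[0,0,0,0,0,0],[0,0,0,0,0,0],[0,0,0,0,0,0]]}}

```text
t: 28.15
tool_pos: [0.5729, -0.0079, 0.2754]
orientation: [-1.918, -2.487, 0.005]
force: [-5.4, -7.5, 2.8]
opening: 0.0137
gripper_force: 20.0
```

Run:
```python
from h import *
where();print(read_state()["wrist_torque"].round(2))
```

```text
grasp [ 0.5725 -0.0082  0.1084] psi 14.73 tilt [-0.0026 -0.0019] F [-5.4 -7.5  2.8] open 0.0137 gf 20.0 t 28.15
[-1.31  0.94  0.07]
```

>>> {"fn": "arm_command", "kwargs": {"increments": [[0,0,0,0,0,0],[0,0,0,0,0,0],[0,0,0,0,0,0],[0,0,0,0,0,0],[0,0,0,0,0,0]], "fingers": 0.14}}

```text
t: 28.78
tool_pos: [0.5736, -0.0068, 0.276]
orientation: [1.918, 2.488, 0.0]
force: [-0.5, 0.5, -0.4]
opening: 0.0401
gripper_force: 0.0
```

>>> {"fn": "arm_command", "kwargs": {"increments": [[0,0,-0.1,0,0,0],[0,0,-0.3,0,0,0],[-0.08,0,-0.5,0,0,0],[-0.25,0,-0.55,0,0,0],[-0.35,0,-0.55,0,0,0]]}}

```text
t: 29.4
tool_pos: [0.5921, -0.0758, 0.3889]
orientation: [1.916, 2.485, 0.003]
force: [-0.1, -0.1, -0.4]
opening: 0.0397
gripper_force: 0.0
```

>>> {"fn": "arm_command", "kwargs": {"increments": [[0,0,0,0,0,0],[0,0,0,0,0,0],[0,0,0,0,0,0],[0,0,0,0,0,0],[0,0,0,0,0,0]]}}

```text
t: 30.02
tool_pos: [0.5914, -0.0741, 0.3858]
orientation: [-1.917, -2.489, 0.0]
force: [-0.2, 0.5, 0.5]
opening: 0.0398
gripper_force: 0.0
```

Run:
```python
from h import *
where()
c=read_camera("wrist");np.save("w8.npy",c,allow_pickle=True);save(c,"w8")
cv2.imwrite("pics/w8c.png",cv2.resize(c["image"][20:240,170:490,::-1],None,fx=2.4,fy=2.4,interpolation=cv2.INTER_CUBIC))
for p in [(.5737,-.0071,.096),(.5625,.0283,.052),(.4764,-.0221,.096)]: print(np.round(proj(c,p),1))
```

```text
grasp [ 0.5914 -0.0741  0.2188] psi 14.79 tilt [-0.0002  0.0001] F [-0.2  0.5  0.5] open 0.0398 gf 0.0 t 30.02
[317.3 123.6]
[315.5  85.5]
[204.2 111.3]
```

View pics/w8c.png

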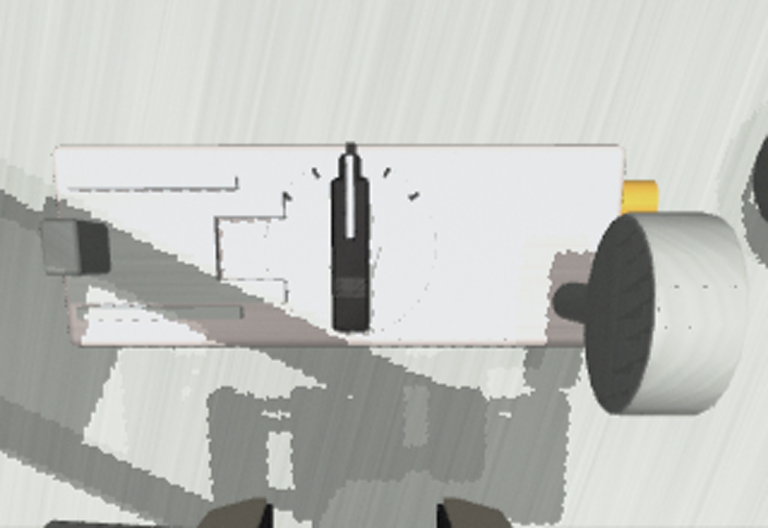

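The pointer tip, crop (350,152), sits on the long mark, crop (350,146), with the bar square to the housing. The lug top is at wrist (195.4,123).

Run:
```python
from h import *
c=np.load("w8.npy",allow_pickle=True).item()
g=cv2.cvtColor(c["image"],cv2.COLOR_RGB2GRAY)
for r in (118,123,128): print(g[r,180:222].tolist())
for u in (193,197): print(g[104:142,u].tolist())
p=onz(c,195.4,123,.096);print("lug",p)
ax=np.array([.5737,-.0069]);u=np.array([np.cos(np.radians(14.8)),np.sin(np.radians(14.8))]);n=np.array([-u[1],u[0]])
d=p[:2]-ax;print("rel",d@u,d@n)
t,b=onz(c,350/2.4+170,152/2.4+20,.096),onz(c,350.5/2.4+170,329/2.4+20,.096);e=t-b;print("bar",np.degrees(np.arctan2(e[1],e[0])),np.linalg.norm(e))
to(p[0],p[1],.2,14.8)
```

```text
[144, 144, 146, 146, 149, 150, 135, 120, 132, 133, 132, 134, 134, 137, 137, 133, 136, 137, 139, 140, 134, 118, 90, 64, 66, 66, 64, 64, 64, 66, 64, 65, 67, 65, 72, 121, 141, 141, 141, 141, 142, 140]
[145, 145, 147, 149, 150, 151, 148, 135, 128, 133, 134, 134, 132, 133, 132, 134, 136, 135, 136, 138, 139, 123, 106, 67, 65, 65, 66, 66, 66, 64, 63, 64, 65, 66, 67, 92, 142, 143, 144, 143, 144, 144]
[146, 146, 148, 151, 152, 152, 148, 147, 133, 136, 136, 136, 136, 136, 135, 135, 136, 136, 135, 136, 134, 126, 114, 86, 65, 65, 66, 65, 65, 65, 65, 66, 63, 68, 64, 74, 139, 142, 143, 144, 141, 144]
[126, 107, 130, 129, 131, 130, 129, 106, 128, 140, 139, 136, 135, 135, 137, 136, 135, 135, 134, 133, 133, 135, 135, 133, 136, 138, 137, 140, 153, 132, 118, 149, 149, 148, 148, 149, 146, 147]
[146, 146, 137, 139, 141, 140, 134, 111, 127, 138, 138, 140, 139, 139, 137, 137, 137, 137, 137, 135, 135, 134, 132, 136, 136, 137, 134, 139, 139, 121, 114, 149, 145, 148, 147, 150, 164, 148]
lug [ 0.47065508 -0.03375621  0.096     ]
rel -0.1064865462184529 0.0003571804043464529
bar 104.87360661749678 0.06210287983293369
to [ 0.3499 -0.532   0.0945] [-0.     -0.     -0.0001] | t 30.07
```

>>> {"fn": "arm_command", "kwargs": {"increments": [[0.08,-0.12,0,0,0,0],[0.22,-0.33,0,0,0,0],[0.33,-0.5,0.05,0,0,0],[0.35,-0.532,0.15,0,0,0],[0.35,-0.532,0.3,0,0,0]]}}

```text
t: 30.7
tool_pos: [0.4705, -0.0337, 0.3267]
orientation: [1.915, 2.486, 0.002]
force: [-0.2, 1.0, 0.1]
opening: 0.0404
gripper_force: 0.0
```

>>> {"fn": "arm_command", "kwargs": {"increments": [[0,0,0.03,0,0,0],[0,0,0.05,0,0,0],[0,0,0.05,0,0,0],[0,0,0.05,0,0,0],[0,0,0.05,0,0,0]]}}

```text
t: 31.32
tool_pos: [0.471, -0.034, 0.3166]
orientation: [1.917, 2.488, 0.001]
force: [-0.9, 0.1, 1.4]
opening: 0.04
gripper_force: 0.0
```

Run:
```python
from h import *
where();to(.4707,-.0338,.091,14.8)
```

```text
grasp [ 0.4711 -0.0341  0.1496] psi 14.76 tilt [ 0.001  -0.0002] F [-0.9  0.1  1.4] open 0.0400 gf 0.0 t 31.32
to [ 0.0016 -0.0013  0.2929] [ 0.0003  0.0001 -0.0002] | t 31.32
```

Down over the lug, then a gentle grip.

>>> {"fn": "arm_command", "kwargs": {"increments": [[0.001,-0.001,0.07,0,0,0],[0.001,-0.001,0.14,0,0,0],[0.001,-0.001,0.21,0,0,0],[0.001,-0.001,0.27,0,0,0],[0.001,-0.001,0.288,0,0,0]]}}

```text
t: 31.95
tool_pos: [0.47, -0.0338, 0.2569]
orientation: [-1.917, -2.487, 0.002]
force: [0.5, -0.0, 1.2]
opening: 0.0401
gripper_force: 0.0
```

>>> {"fn": "arm_command", "kwargs": {"increments": [[0,0,0,0,0,0],[0,0,0,0,0,0],[0,0,0,0,0,0],[0,0,0,0,0,0],[0,0,0,0,0,0]], "fingers": 0.9, "force": 15}}

```text
t: 32.58
tool_pos: [0.4707, -0.0339, 0.2589]
orientation: [1.917, 2.488, 0.0]
force: [-1.2, -0.6, 5.4]
opening: 0.0135
gripper_force: 15.0
```

Run:
```python
from h import *
where()
```

```text
grasp [ 0.4708 -0.034   0.0919] psi 14.76 tilt [ 0.0007 -0.0002] F [-1.2 -0.6  5.4] open 0.0135 gf 15.0 t 32.58
```

>>> {"fn": "arm_command", "kwargs": {"increments": [[0,0.03,0,0,0,0],[0,0.08,0,0,0,0],[0,0.13,0,0,0,0],[0,0.18,0,0,0,0],[0,0.21,0,0,0,0]]}}

```text
t: 33.2
tool_pos: [0.5116, -0.0231, 0.2589]
orientation: [1.917, 2.488, 0.0]
force: [-1.8, -0.8, 6.5]
opening: 0.0135
gripper_force: 15.0
```

>>> {"fn": "arm_command", "kwargs": {"increments": [[0,0.004,0,0,0,0],[0,0.008,0,0,0,0],[0,0.012,0,0,0,0],[0,0.014,0,0,0,0],[0,0.014,0,0,0,0]]}}

```text
t: 33.83
tool_pos: [0.5129, -0.0228, 0.2588]
orientation: [-1.916, -2.487, 0.005]
force: [-13.9, -3.1, 14.3]
opening: 0.0142
gripper_force: 15.0
```

Run:
```python
from h import *
where();p=read_state()["tool_pos"];u=np.array([np.cos(np.radians(14.8)),np.sin(np.radians(14.8))]);print((p[:2]-[.4707,-.0339])@u)
```

```text
grasp [ 0.5122 -0.023   0.0918] psi 14.77 tilt [-0.0038 -0.0009] F [-13.9  -3.1  14.3] open 0.0142 gf 15.0 t 33.83
0.04358896351277737
```

>>> {"fn": "arm_command", "kwargs": {"increments": [[0,0.003,0,0,0,0],[0,0.006,0,0,0,0],[0,0.009,0,0,0,0],[0,0.01,0,0,0,0],[0,0.01,0,0,0,0]], "force": 40}}

```text
t: 34.45
tool_pos: [0.5137, -0.0226, 0.2587]
orientation: [-1.915, -2.484, 0.009]
force: [-23.0, -5.3, 23.3]
opening: 0.0138
gripper_force: 40.0
```

Run:
```python
from h import *
where();p=read_state()["tool_pos"];u=np.array([np.cos(np.radians(14.8)),np.sin(np.radians(14.8))]);print((p[:2]-[.4707,-.0339])@u)
c=read_camera("wrist");np.save("w9.npy",c,allow_pickle=True)
```

```text
grasp [ 0.5124 -0.0229  0.0917] psi 14.76 tilt [-0.0077 -0.0016] F [-23.   -5.3  23.3] open 0.0138 gf 40.0 t 34.45
0.044467844605505326
```

>>> {"fn": "arm_command", "kwargs": {"increments": [[0,0,0,0,0,0],[0,0,0,0,0,0],[0,0,0,0,0,0],[0,0,0,0,0,0],[0,0,0,0,0,0]], "fingers": 0.14}}

```text
t: 35.12
tool_pos: [0.5157, -0.0219, 0.2582]
orientation: [-1.917, -2.488, 0.0]
force: [0.5, -0.1, 0.2]
opening: 0.04
gripper_force: 0.0
```

>>> {"fn": "arm_command", "kwargs": {"increments": [[0,0,-0.1,0,0,0],[0,0,-0.3,0,0,0],[-0.08,0,-0.5,0,0,0],[-0.25,0,-0.62,0,0,0],[-0.35,0,-0.64,0,0,0]]}}

```text
t: 35.75
tool_pos: [0.5344, -0.0908, 0.3886]
orientation: [1.916, 2.485, 0.002]
force: [0.1, 0.2, -0.2]
opening: 0.0398
gripper_force: 0.0
```

>>> {"fn": "arm_command", "kwargs": {"increments": [[0,0,0,0,0,0],[0,0,0,0,0,0],[0,0,0,0,0,0],[0,0,0,0,0,0],[0,0,0,0,0,0]]}}

```text
t: 36.38
tool_pos: [0.5335, -0.0892, 0.3862]
orientation: [-1.917, -2.489, 0.0]
force: [0.0, 0.1, -0.5]
opening: 0.0399
gripper_force: 0.0
```

Run:
```python
from h import *
where()
c=read_camera("wrist");np.save("w9.npy",c,allow_pickle=True);save(c,"w9")
ax=np.array([.5737,-.0069]);u=np.array([np.cos(np.radians(14.8)),np.sin(np.radians(14.8))])
q=ax-u*.0615;P=proj(c,(*q,.096));print(P)
g=cv2.cvtColor(c["image"],cv2.COLOR_RGB2GRAY);x,y=int(P[0]),int(P[1])
for r in (y-5,y,y+5): print(x-30,g[r,x-30:x+30].tolist())
for k in (x-3,x+3): print(y-20,g[y-20:y+20,k].tolist())
pa=proj(c,(*ax,.096));print(pa);X,Y=int(pa[0]),int(pa[1])
for r in (Y-26,Y-15,Y,Y+15,Y+26): print(r,X-15,g[r,X-15:X+16].tolist())
```

```text
grasp [ 0.5335 -0.0892  0.2192] psi 14.79 tilt [-0.0002  0.0001] F [ 0.   0.1 -0.5] open 0.0399 gf 0.0 t 36.38
(np.float64(315.3978279175225), np.float64(123.62340270300315))
285 [233, 232, 233, 233, 233, 232, 233, 233, 232, 233, 233, 233, 233, 233, 233, 232, 232, 233, 232, 230, 156, 201, 232, 232, 233, 233, 232, 232, 232, 233, 233, 232, 233, 232, 231, 202, 170, 232, 232, 232, 232, 233, 233, 233, 233, 233, 233, 233, 233, 233, 233, 233, 233, 233, 233, 232, 233, 232, 233, 232]
285 [233, 233, 232, 233, 233, 233, 233, 233, 232, 232, 233, 233, 233, 232, 233, 232, 233, 232, 233, 231, 198, 207, 232, 233, 233, 233, 232, 232, 233, 233, 232, 233, 233, 233, 231, 195, 135, 183, 233, 232, 232, 232, 233, 233, 233, 233, 233, 233, 233, 233, 232, 233, 233, 233, 233, 233, 233, 232, 232, 233]
285 [233, 232, 233, 233, 233, 233, 233, 233, 233, 232, 233, 233, 232, 233, 233, 233, 233, 233, 233, 232, 199, 215, 232, 233, 232, 232, 233, 232, 233, 233, 233, 233, 232, 232, 229, 191, 140, 232, 233, 232, 233, 233, 234, 233, 233, 233, 233, 233, 232, 232, 232, 233, 233, 233, 233, 233, 233, 233, 233, 232]
103 [232, 
[... 491 characters left out ...]
 19, 17, 18, 26, 41, 55, 64, 63, 61, 72, 165, 232, 229, 147, 56, 53, 53, 52, 60, 153, 231, 232, 232, 232, 232, 232, 232]
108 370 [218, 141, 49, 16, 18, 18, 22, 35, 38, 62, 60, 59, 57, 90, 232, 232, 229, 54, 52, 51, 51, 50, 111, 232, 232, 232, 233, 233, 233, 232, 232]
123 370 [227, 175, 21, 22, 23, 22, 28, 42, 56, 60, 56, 57, 58, 56, 52, 55, 53, 50, 49, 49, 46, 90, 232, 232, 233, 233, 232, 232, 233, 233, 233]
138 370 [143, 49, 23, 21, 16, 18, 39, 53, 64, 58, 62, 61, 52, 52, 52, 48, 50, 49, 48, 51, 73, 193, 232, 232, 232, 231, 231, 232, 231, 231, 230]
149 370 [110, 16, 20, 20, 20, 29, 46, 55, 58, 58, 55, 53, 53, 52, 51, 49, 49, 48, 47, 47, 111, 233, 233, 232, 232, 232, 232, 232, 233, 233, 233]
```

Run:
```python
from h import *
a=np.load("w8.npy",allow_pickle=True).item();b=np.load("w9.npy",allow_pickle=True).item()
ax=np.array([.5737,-.0069]);u=np.array([np.cos(np.radians(14.8)),np.sin(np.radians(14.8))])
def prof(c,x0):
    g=cv2.cvtColor(c["image"],cv2.COLOR_RGB2GRAY).astype(float); return g
for c,l,r,v in((a,187.2,201.6,123),(b,305.2,320.4,123)):
    L,Rr=onz(c,l,v,.096)[:2]-ax,onz(c,r,v,.096)[:2]-ax;print("lug edges",(L@u).round(4),(Rr@u).round(4))
to(.5138,-.0227,.15,14.8);to(.5138,-.0227,.092,14.8)
```

```text
lug edges -0.1137 -0.1011
lug edges -0.0704 -0.0571
to [ 0.3472 -0.0104  0.3464] [-0.     -0.     -0.0001] | t 36.42
to [ 0.3472 -0.0104  0.6364] [-0.     -0.     -0.0001] | t 36.42
```

>>> {"fn": "arm_command", "kwargs": {"increments": [[0.08,-0.002,0,0,0,0],[0.22,-0.006,0,0,0,0],[0.33,-0.01,0.05,0,0,0],[0.347,-0.01,0.2,0,0,0],[0.347,-0.01,0.34,0,0,0]], "fingers": 0.35}}

```text
t: 37.05
tool_pos: [0.5136, -0.0216, 0.3179]
orientation: [1.916, 2.489, 0.001]
force: [0.1, -1.2, 0.0]
opening: 0.0302
gripper_force: 0.0
```

>>> {"fn": "arm_command", "kwargs": {"increments": [[0,0,0.03,0,0,0],[0,0,0.12,0,0,0],[0,0,0.21,0,0,0],[0,0,0.27,0,0,0],[0,0,0.29,0,0,0]]}}

```text
t: 37.67
tool_pos: [0.5136, -0.023, 0.2592]
orientation: [-1.917, -2.487, 0.001]
force: [-0.0, 0.5, 0.5]
opening: 0.0301
gripper_force: 0.0
```

>>> {"fn": "arm_command", "kwargs": {"increments": [[0,0.005,0,0,0,0],[0,0.01,0,0,0,0],[0,0.015,0,0,0,0],[0,0.02,0,0,0,0],[0,0.025,0,0,0,0]]}}

```text
t: 38.3
tool_pos: [0.5189, -0.0217, 0.2605]
orientation: [1.918, 2.488, 0.0]
force: [0.1, 0.5, -0.9]
opening: 0.0305
gripper_force: 0.0
```

Run:
```python
from h import *
where()
ax=np.array([.5737,-.0069]);u=np.array([np.cos(np.radians(14.8)),np.sin(np.radians(14.8))])
s=read_state();A=R.from_rotvec(s["orientation"]).as_matrix();print("rel",(s["tool_pos"]+.167*A[:,2])[:2]@u-ax@u)
```

```text
grasp [ 0.5189 -0.0217  0.0935] psi 14.76 tilt [ 0.0002 -0.    ] F [ 0.1  0.5 -0.9] open 0.0305 gf 0.0 t 38.30
rel -0.05674977406627646
```

>>> {"fn": "arm_command", "kwargs": {"increments": [[0,0.004,0,0,0,0],[0,0.008,0,0,0,0],[0,0.012,0,0,0,0],[0,0.016,0,0,0,0],[0,0.018,0,0,0,0]]}}

```text
t: 38.92
tool_pos: [0.5211, -0.0212, 0.2602]
orientation: [-1.916, -2.486, 0.006]
force: [-12.8, -3.1, 10.4]
opening: 0.0305
gripper_force: 6.6
```

```bash
cat >> h.py <<'E'
def rel():
    ax=np.array([.5737,-.0069]);u=np.array([np.cos(np.radians(14.8)),np.sin(np.radians(14.8))])
    s=read_state();A=R.from_rotvec(s["orientation"]).as_matrix();print("rel",(s["tool_pos"]+.167*A[:,2])[:2]@u-ax@u)
E
python3 - <<'E'
from h import *
where();rel()
E
```

```text
grasp [ 0.5203 -0.0213  0.0932] psi 14.76 tilt [-0.0047 -0.0008] F [-12.8  -3.1  10.4] open 0.0305 gf 6.6 t 38.92
rel -0.0552974046792829
```

>>> {"fn": "arm_command", "kwargs": {"increments": [[0,0.004,0,0,0,0],[0,0.008,0,0,0,0],[0,0.012,0,0,0,0],[0,0.014,0,0,0,0],[0,0.014,0,0,0,0]]}}

```text
t: 39.55
tool_pos: [0.5224, -0.0209, 0.26]
orientation: [-1.914, -2.483, 0.012]
force: [-24.9, -6.4, 19.8]
opening: 0.0306
gripper_force: 12.8
```

Run:
```python
from h import *
where();rel()
```

```text
grasp [ 0.5207 -0.0212  0.093 ] psi 14.75 tilt [-0.01   -0.0017] F [-24.9  -6.4  19.8] open 0.0306 gf 12.8 t 39.55
rel -0.054911627291203524
```

The lock sits on a hard stop: it resists 25 N at the same lug position with two different finger placements. Now I'll back off, lift clear and check.

>>> {"fn": "arm_command", "kwargs": {"increments": [[0,-0.03,0,0,0,0],[0,-0.045,0,0,0,0],[0,-0.045,-0.1,0,0,0],[0,-0.045,-0.3,0,0,0],[0,-0.045,-0.5,0,0,0]]}}

```text
t: 40.17
tool_pos: [0.5162, -0.0223, 0.3612]
orientation: [-1.917, -2.488, -0.0]
force: [0.5, 0.8, -0.1]
opening: 0.0302
gripper_force: 0.0
```

>>> {"fn": "arm_command", "kwargs": {"increments": [[-0.1,0,-0.1,0,0,0],[-0.25,0.1,-0.14,0,0,0],[-0.35,0.2,-0.14,0,0,0],[-0.35,0.27,-0.14,0,0,0],[-0.35,0.27,-0.14,0,0,0]]}}

```text
t: 40.8
tool_pos: [0.5867, -0.0755, 0.3878]
orientation: [-1.916, -2.488, -0.0]
force: [0.7, 0.4, -0.7]
opening: 0.0302
gripper_force: 0.0
```

>>> {"fn": "arm_command", "kwargs": {"increments": [[0,0,0,0,0,0],[0,0,0,0,0,0],[0,0,0,0,0,0],[0,0,0,0,0,0],[0,0,0,0,0,0]]}}

```text
t: 41.42
tool_pos: [0.5862, -0.0764, 0.3884]
orientation: [1.918, 2.488, 0.0]
force: [0.9, -0.8, 0.2]
opening: 0.0304
gripper_force: 0.0
```

Run:
```python
from h import *
where()
c=read_camera("wrist");save(c,"w10")
g=cv2.cvtColor(c["image"],cv2.COLOR_RGB2GRAY)
ax=np.array([.5737,-.0069]);u=np.array([np.cos(np.radians(14.8)),np.sin(np.radians(14.8))]);n=np.array([-u[1],u[0]])
def uv(a,b,z): return proj(c,(*(ax+u*a+n*b),z))
# right (+x) edge of the bar: first bright pixel on rays, at two ordinates
pts=[]
for b in np.arange(-.028,.016,.004):
    x,y=uv(.0,b,.096);row=g[int(round(y))].astype(int);k=int(x)
    while row[k]<140:k+=1
    pts.append(onz(c,k-.5+(140-row[k-1])/max(1,row[k]-row[k-1])-.5,int(round(y)),.096)[:2])
v=cv2.fitLine(np.array(pts,np.float32),cv2.DIST_HUBER,0,.001,.001).ravel();print("bar edge dir",np.degrees(np.arctan2(v[1],v[0]))%180,"want 104.8; offset",[round(float((p-ax)@u),4) for p in pts])
x,y=uv(-.0632,0,.096);print(x,g[int(y),int(x)-14:int(x)+15].tolist())
```

```text
grasp [ 0.5863 -0.0764  0.2214] psi 14.76 tilt [ 0.0001 -0.    ] F [ 0.9 -0.8  0.2] open 0.0304 gf 0.0 t 41.42
bar edge dir 179.34967 want 104.8; offset [0.0054, 0.0056, 0.0056, 0.0056, 0.0053, 0.0055, 0.0052, 0.0052, 0.0054, -0.0809, -0.0806]
251.7485663646342 [225, 225, 226, 231, 231, 231, 229, 191, 215, 230, 231, 231, 230, 232, 231, 232, 232, 233, 232, 232, 231, 202, 131, 69, 68, 66, 64, 65, 82]
```

```bash
python3 -c "
from plant import *
print(close_job())"
```

```text
the job is handed in; nothing more can be done
None
```

I handed the job in at about 41 s (limit 72 s): the two moulds are swapped and standing fully down, the knob pointer is on the long mark, and the fork lock is pushed to its hard stop; I measured about 43–44 mm of travel against the nominal 45 mm.

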